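Load the enamelling kiln with the firing fork and shut it

TASK

Raise the kiln's hood, which stands ajar, and load every coated disc from the wooden drying rack: lift each one from beneath with the firing fork, because fingers would spoil the unfired coating, and set it flat on the kiln's bars, clear of the others and of where the hood comes down. When all the discs are in, lower the hood without slamming it and press it past its side catches until it is fully shut. Leave the fork lying as it was at first, tines flat on the bench and handle resting on top of the pale brick; do not drop a disc and do not disturb the hammer, the brush or the jar.

Things in the scene. Friction and masses are not known exactly. Their poses are not given: they have to be found in the camera images.
- kiln: bench kiln, fixed, 380 mm wide (y) x 240 deep (x), flat floor 60 mm above the bench. Origin: centre of its underside, on the bench; +x points away from its open front, +y to the left seen from the robot. At each side a fixed brick lip (y 150 to 162 mm either way, x -90 to +90) stands 100 mm above the bench; nothing before the bars stands above the floor. Inside the shut hood: x -94 to +94
- kiln_bars (a point): centre of the kiln's firing bars, at their top, 85 mm above the bench. Nine fixed bars run along the kiln's x, each 150 mm long (x -75 to +75), 8 wide, 25 high, centred at y = -128, -96, ... +128 mm (pitch 32): the clear gaps between are 24 wide and 25 deep, open at both ends
- lid (a joint): kiln hood: steel, 360 mm wide, 220 deep, 75 high, hinged along the rear edge. 0 = shut, grows as it opens (rad), stop at 1.2; at first it is ajar. Counterbalanced and stiff (2 to 3 N at the handle), it stays where left. At about 0.08 rad (bar 20 mm up) a sprung roller catch at each side stops it; about 8 to 18 N down on the handle bar pushes it past, and it snaps to 0 and stays
- lid_hinge (a point): middle of the hood's hinge axis: kiln frame x +110, y 0, z 62 mm; the axis runs along the kiln's y
- lid_handle (a point): middle of the hood's handle, a round bar 12 mm thick, 140 long, parallel to the hinge, 45 mm in front of the hood's front face (a clear slot 39 mm wide), on two arms 58 mm either side of its middle. Hood shut: 265 mm in front of the hinge axis and 35 above it, 97 mm above the bench. It turns with the hood about the hinge
- lid_top (a point): on the hood's flat top face, 200 mm in front of the hinge axis, 75 above it when shut (137 mm above the bench): another good place to press
- rack: wooden drying rack, fixed: board 350 mm wide (y) x 170 deep (x), top 60 mm above the bench, on two battens. Origin: centre of its underside, on the bench; +x points away from its open front
- rack_bars (a point): centre of the rack's bars, at their top, 85 mm above the bench. Eleven fixed bars run along the rack's x, each 150 mm long (x -75 to +75), 8 wide, 25 high, centred at y = -160, -128, ... +160 mm (pitch 32, clear gaps 24 wide and 25 deep, open at both ends)
- brick: pale firebrick, fixed: 57 mm (x) x 160 (y) x 64 high; origin at the centre of its underside
- fork: firing fork, 0.28 kg, 330 mm long. Origin: underside of the tines, midway between them, where a carried disc's centre should be; +x to the tips, z up. Two flat tines 12 mm wide, 4 thick, at y = -16 and +16, x -87 to +60: one fits in each gap either side of a bar. At first it lies level, tines on the bench, handle across the brick, origin about 185 mm beyond the brick's centre
- fork_grip (a point): grasp point: x -145, z +88 mm in the fork's frame, so fingertips clear the brick; pinch across the fork's y, 60 N or more. Wooden handle 22 mm wide (y), 32 high, x -120 to -270, underside 64 and top 96 mm above the tines' underside. Centre of mass near x -103 mm
- fork_tip (a point): midway between the tine tips: x +60, z +2 mm in the fork's frame. Behind the tines a flat crossbar 44 mm wide, 4 thick (x -85 to -99) joins them; a 10 mm neck rises from it to the handle. The crossbar must stay in front of the bars' ends, or above them
- hammer: bystander: a hammer, 300 mm long, lying in front of the kiln
- wire_brush: bystander: a brush, 220 mm long, lying left of the rack
- jar: bystander: a small jar standing beyond the fork's tips
- disc_blue: blue disc with a pale ring: flat steel disc 72 mm across, 4 thick, about 0.12 kg, coated with unfired enamel; origin at the centre of its underside, z up. At first it lies on the rack's bars. One of the three discs may be absent
- disc_green: green disc with a pale ring: flat steel disc 72 mm across, 4 thick, about 0.12 kg, coated with unfired enamel; origin at the centre of its underside, z up. At first it lies on the rack's bars. One of the three discs may be absent
- disc_red: red disc with a pale ring: flat steel disc 72 mm across, 4 thick, about 0.12 kg, coated with unfired enamel; origin at the centre of its underside, z up. At first it lies on the rack's bars. One of the three discs may be absent
Things that resemble listed ones, but are neither listed nor needed, are in the scene too. Of the things that look like the brick, the larger one is meant.

How it is judged:
By the outcome, as a careful person would: the job done as asked, in the order asked, and still so for the second after the job is handed in, with the robot touching nothing.
Of disc_blue, disc_green, disc_red only 2 to 3 are there at a start; the rules pass over those that are not, and their reading is None.
At some moment in a run one of fork, disc_blue, disc_green, disc_red may be knocked a few centimetres aside while the robot is not near it.
It also fails if it takes over 210 s, if anything falls off the work surface, if the arm or the gripper's body presses on something with over 40 N, if the wrist force passes 120 N, or if a joint passes its speed limit or range.

ROBOT

A 6-joint arm with a two-finger parallel gripper is mounted at the origin on the work surface. World frame = base frame: x ahead of the robot, y to its left, z up, the work surface at z = 0. Lengths are in mm, angles in rad, forces in N, time in s.
With the tool pointing down it reaches from about 400 to 925 mm from the base axis. Payload 12.5 kg.
Tool frame: the origin (TCP) lies on the mounting face of the last link; the fingertips stand 190 mm ahead of it and the grasp point (between the pads) lies 171 mm ahead of it; z points along the fingers, y is the line along which they close (so a half turn about z gives the same grasp; the last joint's range is limited). The gripper opens to 95 mm and grips with 3 to 60 N. Pads are 20 mm wide; open, the fingers measure 119 mm over their backs; the gripper's body (75 mm by 180 mm) begins 59 mm behind the grasp point.
Start: joints at [1.144, 0.491, 1.559, -0, 1.092, -0.106], TCP at [197.055, 593.122, 404.761] pointing down, gripper open.
Joint ranges: [-3.1, 3.1], [-0.84, 2.19], [0.05, 2.79], [-1.13, 4.28], [0.06, 2.93], [-2.69, 2.69]. Speed limits (rad/s): [2.22, 2.22, 2.79, 3.14, 3.14, 3.14].

INTERFACE

Orientations are given as [roll, pitch, yaw] about the fixed x, y, z axes, in that order (R = Rz(yaw) Ry(pitch) Rx(roll)).
In Python, from cell import * gives the robot as it stands.
- The arm moves only by the tool arm_command, never from a script. Its argument "rows" is a list that holds one entry, the list of rows, each a list of 7 numbers: the shift along the tool's x, y, z normalised to -1 to 1, where 1 is 0.15 m, then the turn, a rotation vector about the tool's x, y, z normalised to -1 to 1, where 1 is 360 degrees, then the opening, from -1 (shut) to 1 (fully open). A call has 1 to 10 rows; each row is the pose to reach, as a shift and turn from the pose commanded when the call began, along the tool's axes at that moment, turning the shorter way round; what a row does not reach only later rows make up. A row lasts 1/12 s, in which the tool goes at most 41.7 mm and 7.16 degrees, less where a joint would pass 70% of its speed; a pose out of reach is approached as far as the arm can. A call with a number of a shift or a turn outside -1 to 1 is refused whole. A call with a gripper value outside its range is refused whole. The fingers move at their own pace and stop on an object; the grip force is fixed at half the most. Time passes only in rows, so rows that repeat a pose let the fingers close. It gives the time, the measured TCP pose, the force, the opening and the grip force at its end, in the units of the state.
- state(): the state, without advancing time (a new reading comes with each control period).
- read_camera(name): name is "side" or "top"; returns (picture, depth): 384x512x3 uint8, red, green, blue; 384x512 float32, mm along the optical axis (not along the pixel's ray), 0 where there is no reading.
- get_calibration(name): a dict with "camera_matrix" (3x3 intrinsics, pixels), "position" and "orientation" of the camera in the world. Camera axes: x right, y up, looking along -z (the intrinsics and any distortion apply to the point x, -y, -z); pixel columns grow to the right and rows downward; lengths in mm; the calibration is good to about 2 mm. A picture is of the moment at which its call begins. get_calibration takes no time and is no camera call.
- job_done(): hands the job in; it is judged then, once.
The state is a dict: "t": time; "joints": joint angles; "qvel": joint speeds; "tau": joint torques, N m; "eef_pos": TCP position; "tcp_rot": TCP orientation; "ft_force": force on the tool from outside, world axes, zero at the start; "moment": the same for the moment, N m; "opening": opening from 0.0 (shut) to 1.0 (fully open); "grip_force": force on a finger pad.
Only numpy, scipy, OpenCV 4.12 (cv2) and the standard library are available. Lean on these libraries where they do the work, as an engineer would, in place of code of your own. Each camera call takes 0.05 s, during which the arm holds its last target. There are 200 camera calls.

## Working session

There is one attempt and no reset: what is moved stays moved. The work goes in short steps, Python scripts to look and compute and a tool call to move; the robot and the scene stay as the last step left them, time stands still between calls to the robot, and variables do not carry over. Pictures are saved under pics/ and viewed, at most 14 in all, crops included, and the job is handed in when it is done.

Besides the shell and the picture viewer there is one more tool, called after "Call:" as a command line: name --argument value ..., lists and objects as JSON in quotes. arm_command: Moves the arm, as the interface text tells. Its arguments: {"type":"object","properties":{"rows":{"type":"array","items":{"type":"array","items":{"type":"array","items":{"type":"number","minimum":-1,"maximum":1}}}}},"required":["rows"]}

```bash
ls; mkdir -p pics; python3 - <<'E'
from cell import *
import cv2,numpy as np
print(state())
for n in("top","side"):
    p,d=read_camera(n); c=get_calibration(n); print(n,c)
    cv2.imwrite(f"pics/{n}0.png",cv2.resize(p[:,:,::-1],(800,600)))
    np.savez(f"pics/{n}0.npz",p=p,d=d)
E
```

```text
pics
{'t': 0.0, 'joints': array([ 1.14440389e+00,  4.91565174e-01,  1.55946624e+00,  2.99333245e-06,
        1.09171252e+00, -1.05617547e-01]), 'qvel': array([ 0.00099946, -0.00095557,  0.00098714,  0.00194563, -0.00183435,
       -0.00083534]), 'tau': array([ 2.65406896e-03, -6.12656379e+01, -2.58181947e+01,  6.92912028e-02,
        4.82244138e-02, -1.30177409e-04]), 'eef_pos': array([197.03658491, 593.08857924, 404.15235919]), 'tcp_rot': array([-3.14044807e+00, -1.24009089e-04,  2.82081631e+00]), 'ft_force': array([-0.55585879,  0.80137443, -0.37873959]), 'moment': array([-0.01359657,  0.03900236,  0.0142549 ]), 'grip_force': 0.0, 'opening': 1.000224423345136}
top {'camera_matrix': array([[351.61621497,   0.        , 263.98791021],
       [  0.        , 351.61621497, 184.75837744],
       [  0.        ,   0.        ,   1.        ]]), 'position': array([ 404.99415878,  117.22346999, 1341.08614844]), 'orientation': array([ 0.1015843 , -0.00749734, -1.54742602])}
side {'camera_matrix': array([[482.07450426,   0.        , 258.71242821],
       [  0.        , 482.07450426, 190.68133726],
       [  0.        ,   0.        ,   1.        ]]), 'position': array([  291.54129856, -1010.56828795,   919.61561084]), 'orientation': array([ 0.93680794, -0.01978295, -0.20275343])}
```

View pics/top0.png

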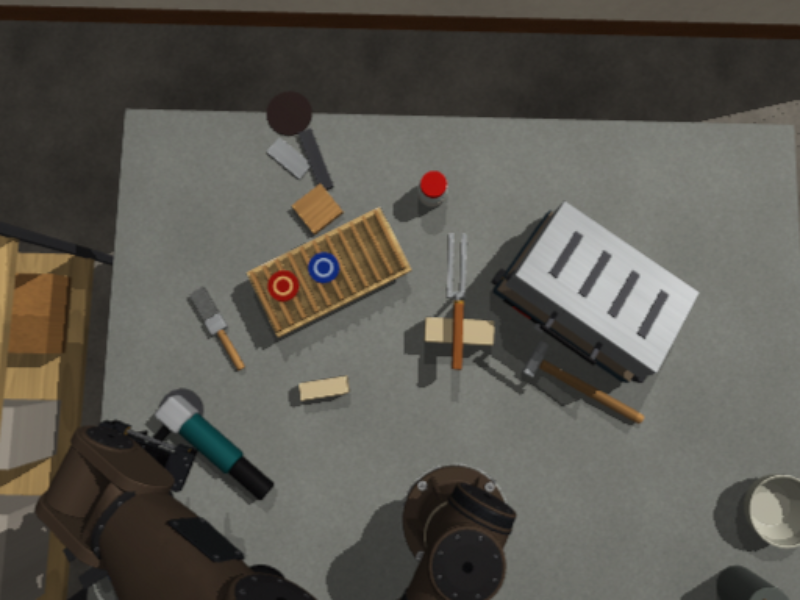

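View pics/side0.png

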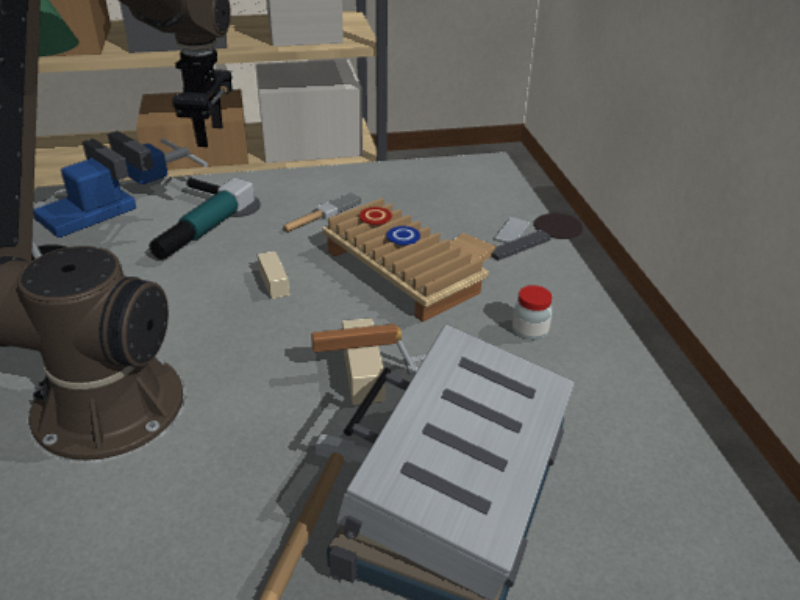

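The top view (800x600) shows red disc at (283,286), blue disc at (324,268) and no green. The fork has its tines at (457,265) and its handle at (458,335) on the large brick. The kiln is at (600,295), with the hammer in front at (585,385). The side view agrees.

```bash
cat > h.py <<'E'
from cell import *
import cv2,numpy as np
from scipy.spatial.transform import Rotation as R
def cloud(n,save=None):
    p,d=read_camera(n); c=get_calibration(n); K=c["camera_matrix"]
    v,u=np.mgrid[:384,:512]
    P=np.stack([(u-K[0,2])/K[0,0]*d,-(v-K[1,2])/K[1,1]*d,-d],-1)
    W=P@R.from_euler('xyz',c["orientation"]).as_matrix().T+c["position"]
    W[d<=0]=np.nan
    if save: cv2.imwrite(f"pics/{save}.png",p[:,:,::-1])
    return p,W
def hsv(p): return cv2.cvtColor(p,cv2.COLOR_RGB2HSV)
def disc(p,W,lo=20):
    h=hsv(p).astype(int); out={}
    zok=(W[...,2]>60)&(W[...,2]<600)
    for n,m in dict(red=((h[...,0]<8)|(h[...,0]>172)),blue=(h[...,0]>105)&(h[...,0]<130),green=(h[...,0]>45)&(h[...,0]<85)).items():
        m=m&(h[...,1]>130)&(h[...,2]>60)&zok
        k,l,s,c=cv2.connectedComponentsWithStats(m.astype(np.uint8),connectivity=8)
        for i in range(1,k):
            if s[i,4]>=lo:
                q=W[l==i]; (x,y),r=cv2.minEnclosingCircle(q[:,:2].astype(np.float32))
                out.setdefault(n,[]).append((np.round([x,y,r],1).tolist(),round(float(np.median(q[:,2])),1),int(s[i,4])))
    return out
E
python3 - <<'E'
from h import *
for n in("top","side"):
    p,W=cloud(n); h=hsv(p); print(n,disc(p,W))
    np.savez(f"pics/{n}c.npz",p=p,W=W)
    X,Y,Z=W[...,0],W[...,1],W[...,2]
    def rect(name,m):
        k,l,s,c=cv2.connectedComponentsWithStats(m.astype(np.uint8),connectivity=8)
        for i in range(1,k):
            if s[i,4]>60:
                q=W[l==i].astype(np.float32); (cx,cy),(w,hh),a=cv2.minAreaRect(q[:,:2])
                print(' ',name,np.round([cx,cy,w,hh,a,np.nanmedian(q[:,2]),s[i,4]],1).tolist())
    reg=(X>250)&(X<1000)&(Y<480)&(Y>-500)
    print(' bench z',np.nanmedian(Z[reg&(Z<15)]))
    rect('bars',reg&(Z>78)&(Z<95)&(Y>130))
    rect('rackbrd',reg&(Z>50)&(Z<95)&(Y>130))
    rect('brick',reg&(Z>55)&(Z<70)&(Y<200)&(Y>-30))
    rect('handle',reg&(Z>85)&(Z<105)&(Y<130)&(Y>-30))
    rect('tall',reg&(Z>110)&(Y<100))
    rect('low',reg&(Z>2.5)&(Z<45)&(Y<140))
E
```

```text
top {'red': [([783.5, 70.9, 31.5], 86.2, 235), ([534.3, 409.2, 35.6], 89.6, 184), ([533.4, 408.7, 14.2], 91.3, 52)], 'blue': [([578.4, 316.9, 34.8], 90.1, 157), ([578.1, 317.9, 13.9], 90.3, 51)]}
 bench z 1.5643099726562468Traceback (most recent call last):
  File "<stdin>", line 14, in <module>
  File "<stdin>", line 10, in rect
cv2.error: OpenCV(4.12.0) /io/opencv/modules/imgproc/src/convhull.cpp:143: error: (-215:Assertion failed) total >= 0 && (depth == CV_32F || depth == CV_32S) in function 'convexHull'
```

```bash
python3 - <<'E'
from h import *
for n in("top","side"):
    f=np.load(f"pics/{n}c.npz") if n=="top" else None
    p,W=(f['p'],f['W']) if f else cloud(n)
    if n=="side": np.savez("pics/sidec.npz",p=p,W=W); print(disc(p,W))
    X,Y,Z=W[...,0],W[...,1],W[...,2]
    def rect(name,m):
        k,l,s,c=cv2.connectedComponentsWithStats(m.astype(np.uint8),connectivity=8)
        for i in range(1,k):
            if s[i,4]>60:
                q=W[l==i].astype(np.float32); (cx,cy),(w,hh),a=cv2.minAreaRect(np.ascontiguousarray(q[:,:2]))
                print(' ',name,np.round([cx,cy,w,hh,a,np.nanmedian(q[:,2]),s[i,4]],1).tolist())
    reg=(X>250)&(X<1000)&(Y<480)&(Y>-500)
    print(n,' bench z',np.nanmedian(Z[reg&(Z<15)]))
    rect('bars',reg&(Z>78)&(Z<95)&(Y>130))
    rect('rackbrd',reg&(Z>50)&(Z<95)&(Y>130))
    rect('brick',reg&(Z>55)&(Z<70)&(Y<200)&(Y>-30))
    rect('handle',reg&(Z>85)&(Z<105)&(Y<130)&(Y>-30))
    rect('tall',reg&(Z>110)&(Y<100))
    rect('low',reg&(Z>3.5)&(Z<45)&(Y<140))
E
```

```text
top  bench z 1.5643099726562468
  bars [649.6, 169.4, 147.8, 8.1, 28.4, 86.2, 96.0]
  bars [634.8, 197.8, 149.2, 6.7, 27.9, 86.0, 92.0]
  bars [620.1, 226.5, 149.7, 6.5, 28.1, 86.6, 93.0]
  bars [604.3, 254.7, 148.7, 6.6, 28.1, 86.6, 92.0]
  bars [573.4, 312.6, 149.9, 76.6, 28.2, 88.7, 537.0]
  bars [526.4, 399.3, 149.5, 82.2, 28.3, 88.6, 532.0]
  bars [496.0, 450.0, 141.6, 9.6, 28.5, 85.3, 102.0]
  rackbrd [575.0, 311.0, 171.2, 349.9, 28.3, 63.4, 4306.0]
  brick [635.4, 160.2, 189.4, 80.4, 0.9, 61.2, 456.0]
  brick [443.2, 52.2, 54.6, 62.0, 1.3, 64.9, 268.0]
  brick [441.1, -18.5, 54.7, 22.6, 0.6, 65.4, 105.0]
  handle [783.8, 69.9, 57.6, 60.8, 65.2, 87.6, 157.0]
  handle [433.1, 8.9, 152.3, 21.6, 0.1, 96.8, 273.0]
  tall [525.0, -294.3, 367.3, 273.3, 56.1, 159.8, 7361.0]
  low [607.5, -16.2, 96.7, 175.7, 88.4, 6.1, 299.0]
  low [496.6, -135.0, 141.6, 16.9, 48.7, 28.9, 68.0]
  low [304.9, -294.5, 307.2, 100.2, 58.0, 23.7, 785.0]
{'red': [([530.9, 410.1, 40.9], 88.6, 148), ([781.9, 66.4, 35.3], 84.2, 275)], 'blue': [([40.4, 775.5, 37.1], 101.2, 82), ([-101.0, 686.7, 60.0], 104.9, 548
[... 344 characters left out ...]

  rackbrd [572.0, 305.9, 174.0, 354.8, 27.8, 76.0, 3426.0]
  brick [632.4, 157.1, 83.5, 189.0, 89.1, 61.0, 421.0]
  brick [776.1, 54.2, 43.2, 66.8, 65.5, 61.3, 124.0]
  brick [442.2, 67.7, 26.5, 54.8, 82.7, 63.8, 102.0]
  brick [446.2, -14.8, 34.9, 72.1, 85.8, 64.3, 171.0]
  handle [429.9, 5.2, 27.4, 155.2, 89.5, 94.2, 425.0]
  tall [521.2, -299.5, 369.8, 272.9, 56.3, 156.3, 14788.0]
  low [586.1, 132.4, 12.7, 28.6, 89.5, 20.4, 68.0]
  low [788.1, 58.9, 65.1, 87.4, 83.7, 25.7, 265.0]
  low [411.9, -19.9, 32.6, 128.5, 13.3, 25.8, 150.0]
  low [532.5, 15.3, 61.6, 40.4, 57.0, 6.9, 84.0]
  low [332.5, -305.2, 298.7, 85.1, 68.4, 23.1, 1484.0]
  low [393.7, -446.9, 20.7, 167.0, 57.5, 33.5, 472.0]
```

```bash
python3 - <<'E'
from h import *
from scipy.optimize import least_squares
for n in("top","side"):
    f=np.load(f"pics/{n}c.npz"); p,W=f['p'],f['W']; X,Y,Z=W[...,0],W[...,1],W[...,2]
    m=(X>300)&(X<760)&(Y<-80)&(Y>-520)&(Z>110)
    q=W[m]
    for _ in range(6):
        c=q.mean(0); nrm=np.linalg.svd(q-c,full_matrices=False)[2][2]; nrm*=np.sign(nrm[2])
        q=W[m]; q=q[abs((q-c)@nrm)<4]
    th=np.arccos(nrm[2]); az=np.arctan2(nrm[1],nrm[0])
    ex=np.array([np.cos(az),np.sin(az),0]); a=np.cross(nrm,np.cross(ex,nrm)); a/=np.linalg.norm(a); b=np.cross(nrm,a)
    uv=np.c_[q@a,q@b].astype(np.float32); (cx,cy),(w,h),ang=cv2.minAreaRect(uv)
    print(n,'tilt',th,'az',np.degrees(az),'rect',cx,cy,w,h,ang,len(q))
    # kiln yaw from rect: edges
    box=cv2.boxPoints(((cx,cy),(w,h),ang)); C=box[:,:1]*a+box[:,1:]*b+nrm*(c@nrm); print(np.round(C,1).tolist())
    # hinge mid guess: rear edge mid, 75 below along normal
    o=np.argsort(C@ex); rear=C[o[2:]]; front=C[o[:2]]
    d=rear[0]-rear[1]; d/=np.linalg.norm(d); yaw=np.arctan2(d[1],d[0]); 
    print('rear mid',rear.mean(0),'front mid',front.mean(0),'hinge',rear.mean(0)-75*nrm,'yawy',np.degrees(yaw))
    # handle candidates: points in front of front edge
    ky=np.degrees(yaw)%180-90; k=np.radians(ky); kx=np.array([np.cos(k),np.sin(k)]); kyv=np.array([-np.sin(k),np.cos(k)])
    H=(rear.mean(0)-75*nrm); rel=W[...,:2]-H[:2]; u=rel@kx; v=rel@kyv
    hm=(u<-235)&(u>-300)&(abs(v)<64)&(Z>75)&(Z<220); qq=np.c_[u[hm],v[hm],Z[hm]]
    print('yaw',ky,'handle pts',len(qq),np.round(np.median(qq,0),1),np.round(np.percentile(qq,[5,95],axis=0),1).tolist())
E
```

```text
top tilt 0.20480396894535013 az -33.66706537615077 rect 582.9808959960938 44.561798095703125 359.73681640625 221.96278381347656 89.79730224609375 5718
[[357.5, -400.2, 182.8], [537.9, -521.4, 137.7], [738.4, -222.6, 137.4], [558.0, -101.5, 182.6]]
rear mid [ 638.16046936 -371.99980702  137.55981897] front mid [ 457.72408567 -250.8699921   182.7012656 ] hinge [ 625.46569216 -363.54398184   64.12725363] yawy -123.8655254373585
yaw -33.8655254373585 handle pts 164 [-252.3   -2.7  157.6] [[-257.8, -60.5, 152.5], [-239.2, 60.6, 162.0]]
side tilt 0.20940598076656386 az -34.13557500819695 rect 581.900390625 46.54035949707031 219.85104370117188 364.9780578613281 0.21830971539020538 12762
[[559.0, -102.8, 181.5], [355.3, -405.6, 181.2], [533.8, -525.6, 135.5], [737.5, -222.8, 135.8]]
rear mid [ 635.63274081 -374.19780416  135.64418946] front mid [ 457.16593289 -254.21705703  181.34623868] hinge [ 622.72795053 -365.44891382   62.28259661] yawy 56.07796268489717
yaw -33.92203731510283 handle pts 278 [-248.5   -6.7  155.3] [[-255.9, -62.1, 148.3], [-238.4, 56.3, 158.7]]
```

```bash
cat > plan.py <<'E'
import json,os
from h import *
from scipy.spatial.transform import Slerp
G=171.
F="cmd.json"
def load():
    if os.path.exists(F): c=json.load(open(F)); return np.array(c["p"]),R.from_quat(c["q"])
    return np.array([197.055,593.122,404.761]),R.from_euler('xyz',[np.pi,0,2.8208])
def tool(yaw,pitch=0.): # degrees; pitch tilts about tool y
    return R.from_euler('z',yaw,degrees=True)*R.from_euler('x',180,degrees=True)*R.from_euler('y',pitch,degrees=True)
def sync(): 
    s=state(); p,r=load(); m=R.from_euler('xyz',s["tcp_rot"])
    print("cmd-meas",np.round(p-s["eef_pos"],1),"deg",round(np.degrees((r.inv()*m).magnitude()),2),"t",round(s["t"],1),"F",np.round(s["ft_force"],1),"M",np.round(s["moment"],2),"grip",round(s["grip_force"],1),"open",round(s["opening"],3))
def plan(wps):
    """wps: (grasp xyz, Rotation, rows, gripper value); prints calls, stores commanded pose"""
    p,r=load(); seq=[]
    q0,r0=p,r
    for g,rt,n,o in wps:
        pt=np.array(g)-G*rt.apply([0,0,1]); s=Slerp([0,1],R.concatenate([q_ if False else r0,rt]))
        for i in range(1,n+1): seq.append((q0+(pt-q0)*i/n,s(i/n),o))
        q0,r0=pt,rt
    for k in range(0,len(seq),10):
        rows=[]
        for a,b,o in seq[k:k+10]:
            rows.append([*np.round(r.inv().apply(a-p)/150,3)+0.,*np.round((r.inv()*b).as_rotvec()/(2*np.pi),4)+0.,o])
        assert np.abs(np.array(rows)).max()<=1,rows
        print(len(rows),json.dumps([rows],separators=(',',':')).replace('0.0,','0,').replace('-0,','0,'))
        x=np.array(rows[-1]); p,r=p+r.apply(x[:3]*150),r*R.from_rotvec(x[3:6]*2*np.pi)
    json.dump(dict(p=p.tolist(),q=r.as_quat().tolist()),open(F,"w"))
# scene
RC=np.array([574.,309.7]); RY=28.2
HG=np.array([624.,-364.5,62.5]); KY=-33.9
def fr(y): y=np.radians(y); return np.array([[np.cos(y),-np.sin(y)],[np.sin(y),np.cos(y)]])
KC=HG[:2]-110*fr(KY)[:,0]
def bar(th,du=0,dz=0):
    u=-265*np.cos(th)+35*np.sin(th)+du; z=265*np.sin(th)+35*np.cos(th)+dz
    return [*(HG[:2]+u*fr(KY)[:,0]),HG[2]+z]
E
python3 - <<'E'
from plan import *
T=tool(56.1); b=bar(.207); print(b)
plan([([440,240,290],tool(100),16,-.24),([b[0],b[1],290],T,16,-.24),(b[:2]+[b[2]+30],T,5,-.24),(b,T,5,-.24)])
E
```

```text
[np.float64(414.7129161717339), np.float64(-223.86491606937383), np.float64(151.21690769231097)]Traceback (most recent call last):
  File "<stdin>", line 3, in <module>
  File "plan.py", line 26, in plan
    assert np.abs(np.array(rows)).max()<=1,rows
           ^^^^^^^^^^^^^^^^^^^^^^^^^^^^^^^
AssertionError: [[np.float64(-0.142), np.float64(-0.108), np.float64(-0.023), np.float64(0.0), np.float64(0.0), np.float64(0.0107), -0.24], [np.float64(-0.285), np.float64(-0.215), np.float64(-0.047), np.float64(0.0), np.float64(0.0), np.float64(0.0214), -0.24], [np.float64(-0.427), np.float64(-0.323), np.float64(-0.07), np.float64(0.0), np.float64(0.0), np.float64(0.0321), -0.24], [np.float64(-0.57), np.float64(-0.431), np.float64(-0.094), np.float64(0.0), np.float64(0.0), np.float64(0.0428), -0.24], [np.float64(-0.712), np.float64(-0.539), np.float64(-0.117), np.float64(0.0), np.float64(0.0), np.float64(0.0535), -0.24], [np.float64(-0.855), np.float64(-0.646), np.float64(-0.141), np.float64(0.0), np.float64(0.0), np.float64(0.0642), -0.24], [np.float64(-0.997), np.float64(-0.754), np.float64(-0.164), np.float64(0.0), np.float64(0.0), np.float64(0.0749), -0.24], [np.float64(-1.14), np.float64(-0.862), np.float64(-0.187), np.float64(0.0), np.float64(0.0), np.float64(0.0856), -0.24], [np.float64(-1.282), np.float64(-0.969), np.float64(-0.211), np.float64(0.0), np.float64(0.0), np.float64(0.0963), -0.24], [np.float64(-1.425), np.float64(-1.077), np.float64(-0.234), np.float64(0.0), np.float64(0.0), np.float64(0.107), -0.24]]
```

```bash
python3 - <<'E'
s=open('plan.py').read()
a=s.index("    for k in range(0,len(seq),10)"); b=s.index("    json.dump(dict(p=p.tol")
new='''    while seq:
        rows=[]
        for a,b,o in seq[:10]:
            x=np.array([*np.round(r.inv().apply(a-p)/150,3),*np.round((r.inv()*b).as_rotvec()/(2*np.pi),4)])+0.
            if np.abs(x).max()>1: break
            rows.append(x)
        print(len(rows),'[['+','.join('['+','.join('%g'%v for v in [*w,e[2]])+']' for w,e in zip(rows,seq))+']]')
        seq=seq[len(rows):]; x=rows[-1]
        p,r=p+r.apply(x[:3]*150),r*R.from_rotvec(x[3:6]*2*np.pi)
'''
open('plan.py','w').write((s[:a]+new+s[b:]).replace("q_ if False else ",""))
E
python3 - <<'E'
from plan import *
T=tool(56.1); b=bar(.207); print(b)
plan([([440,240,290],tool(100),16,-.24),([b[0],b[1],290],T,16,-.24),(b[:2]+[b[2]+30],T,5,-.24),(b,T,5,-.24)])
E
```

```text
[np.float64(414.7129161717339), np.float64(-223.86491606937383), np.float64(151.21690769231097)]
7 [[[-0.142,-0.108,-0.023,0,0,0.0107,-0.24],[-0.285,-0.215,-0.047,0,0,0.0214,-0.24],[-0.427,-0.323,-0.07,0,0,0.0321,-0.24],[-0.57,-0.431,-0.094,0,0,0.0428,-0.24],[-0.712,-0.539,-0.117,0,0,0.0535,-0.24],[-0.855,-0.646,-0.141,0,0,0.0642,-0.24],[-0.997,-0.754,-0.164,0,0,0.0749,-0.24]]]
5 [[[-0.176,-0.031,-0.023,0,0,0.0107,-0.24],[-0.352,-0.063,-0.047,0,0,0.0214,-0.24],[-0.528,-0.094,-0.07,0,0,0.0321,-0.24],[-0.703,-0.126,-0.094,0,0,0.0428,-0.24],[-0.879,-0.157,-0.117,0,0,0.0535,-0.24]]]
5 [[[-0.176,0.028,-0.024,0,0,0.0107,-0.24],[-0.353,0.057,-0.047,0,0,0.0214,-0.24],[-0.529,0.085,-0.07,0,0,0.0321,-0.24],[-0.705,0.114,-0.094,0,0,0.0428,-0.24],[-0.876,0.021,-0.094,0,0,0.0504,-0.24]]]
5 [[[-0.19,-0.035,0,0,0,0.0076,-0.24],[-0.38,-0.07,0,0,0,0.0152,-0.24],[-0.571,-0.105,0,0,0,0.0229,-0.24],[-0.761,-0.139,0,0,0,0.0305,-0.24],[-0.952,-0.174,0,0,0,0.0381,-0.24]]]
5 [[[-0.193,0.011,0,0,0,0.0076,-0.24],[-0.386,0.022,0,0,0,0.0152,-0.24],[-0.579,0.034,0,0,0,0.0229,-0.24],[-0.773,0.045,0,0,0,0.0305,-0.24],[-0.966,0.056,0,0,0,0.0381,-0.24]]]
10 [[[-0.185,0.057,0,0,0,0.0076,-0.24],[-0.37,0.114,0,0,0,0.0152,-0.24],[-0.555,0.17,0,0,0,0.0229,-0.24],[-0.74,0.227,0,0,0,0.0305,-0.24],[-0.925,0.284,0,0,0,0.0381,-0.24],[-0.925,0.284,0.145,0,0,0.0381,-0.24],[-0.925,0.284,0.29,0,0,0.0381,-0.24],[-0.925,0.284,0.435,0,0,0.0381,-0.24],[-0.925,0.284,0.58,0,0,0.0381,-0.24],[-0.925,0.284,0.725,0,0,0.0381,-0.24]]]
5 [[[0,0,0.04,0,0,0,-0.24],[0,0,0.08,0,0,0,-0.24],[0,0,0.12,0,0,0,-0.24],[0,0,0.16,0,0,0,-0.24],[0,0,0.2,0,0,0,-0.24]]]
```

Call:
arm_command --rows '[[[-0.142,-0.108,-0.023,0,0,0.0107,-0.24],[-0.285,-0.215,-0.047,0,0,0.0214,-0.24],[-0.427,-0.323,-0.07,0,0,0.0321,-0.24],[-0.57,-0.431,-0.094,0,0,0.0428,-0.24],[-0.712,-0.539,-0.117,0,0,0.0535,-0.24],[-0.855,-0.646,-0.141,0,0,0.0642,-0.24],[-0.997,-0.754,-0.164,0,0,0.0749,-0.24]]]'

```text
t: 0.78
eef_pos: [303.8, 437.5, 429.5]
tcp_rot: [-3.142, -0.0, 2.347]
ft_force: [0.1, 0.9, -0.2]
opening: 0.565
grip_force: 0.0
```

Call:
arm_command --rows '[[[-0.176,-0.031,-0.023,0,0,0.0107,-0.24],[-0.352,-0.063,-0.047,0,0,0.0214,-0.24],[-0.528,-0.094,-0.07,0,0,0.0321,-0.24],[-0.703,-0.126,-0.094,0,0,0.0428,-0.24],[-0.879,-0.157,-0.117,0,0,0.0535,-0.24]]]'

```text
t: 1.2
eef_pos: [379.7, 327.1, 447.1]
tcp_rot: [3.142, -0.0, 2.011]
ft_force: [0.7, -0.4, 0.2]
opening: 0.384
grip_force: 0.0
```

Call:
arm_command --rows '[[[-0.176,0.028,-0.024,0,0,0.0107,-0.24],[-0.353,0.057,-0.047,0,0,0.0214,-0.24],[-0.529,0.085,-0.07,0,0,0.0321,-0.24],[-0.705,0.114,-0.094,0,0,0.0428,-0.24],[-0.876,0.021,-0.094,0,0,0.0504,-0.24]]]'

```text
t: 1.62
eef_pos: [440.5, 210.1, 461.3]
tcp_rot: [3.14, -0.0, 1.693]
ft_force: [-0.5, -0.9, -0.3]
opening: 0.38
grip_force: 0.0
```

Call:
arm_command --rows '[[[-0.19,-0.035,0,0,0,0.0076,-0.24],[-0.38,-0.07,0,0,0,0.0152,-0.24],[-0.571,-0.105,0,0,0,0.0229,-0.24],[-0.761,-0.139,0,0,0,0.0305,-0.24],[-0.952,-0.174,0,0,0,0.0381,-0.24]]]'

```text
t: 2.03
eef_pos: [430.2, 64.7, 461.0]
tcp_rot: [3.141, -0.0, 1.456]
ft_force: [0.1, 0.7, 0.1]
opening: 0.379
grip_force: 0.0
```

Call:
arm_command --rows '[[[-0.193,0.011,0,0,0,0.0076,-0.24],[-0.386,0.022,0,0,0,0.0152,-0.24],[-0.579,0.034,0,0,0,0.0229,-0.24],[-0.773,0.045,0,0,0,0.0305,-0.24],[-0.966,0.056,0,0,0,0.0381,-0.24]]]'

```text
t: 2.45
eef_pos: [422.2, -80.3, 461.1]
tcp_rot: [3.141, -0.0, 1.216]
ft_force: [0.7, 0.2, -0.5]
opening: 0.38
grip_force: 0.0
```

```bash
python3 -c "
from plan import *
s=state();print(s['eef_pos'],s['tcp_rot'],s['t'],s['ft_force'],s['opening'])"
```

```text
[422.15078253 -80.31343454 461.05859547] [ 3.14139853e+00 -1.17850767e-04  1.21617466e+00] 2.45 [ 0.73070661  0.19694928 -0.45405028] 0.37988544547395314
```

Call:
arm_command --rows '[[[-0.185,0.057,0,0,0,0.0076,-0.24],[-0.37,0.114,0,0,0,0.0152,-0.24],[-0.555,0.17,0,0,0,0.0229,-0.24],[-0.74,0.227,0,0,0,0.0305,-0.24],[-0.925,0.284,0,0,0,0.0381,-0.24],[-0.925,0.284,0.145,0,0,0.0381,-0.24],[-0.925,0.284,0.29,0,0,0.0381,-0.24],[-0.925,0.284,0.435,0,0,0.0381,-0.24],[-0.925,0.284,0.58,0,0,0.0381,-0.24],[-0.925,0.284,0.725,0,0,0.0381,-0.24]]]'

```text
t: 3.28
eef_pos: [414.5, -223.9, 351.3]
tcp_rot: [3.141, -0.0, 0.979]
ft_force: [-0.1, -0.5, -0.8]
opening: 0.381
grip_force: 0.0
```

Call:
arm_command --rows '[[[0,0,0.04,0,0,0,-0.24],[0,0,0.08,0,0,0,-0.24],[0,0,0.12,0,0,0,-0.24],[0,0,0.16,0,0,0,-0.24],[0,0,0.2,0,0,0,-0.24]]]'

```text
t: 3.7
eef_pos: [414.8, -223.9, 322.4]
tcp_rot: [3.14, -0.0, 0.979]
ft_force: [0.1, -0.3, -0.1]
opening: 0.383
grip_force: 0.0
```

Call:
arm_command --rows '[[[0,0,0,0,0,0,-1],[0,0,0,0,0,0,-1],[0,0,0,0,0,0,-1],[0,0,0,0,0,0,-1],[0,0,0,0,0,0,-1],[0,0,0,0,0,0,-1]]]'

```text
t: 4.2
eef_pos: [414.7, -223.8, 322.4]
tcp_rot: [3.141, -0.0, 0.979]
ft_force: [-0.5, 1.4, 1.5]
opening: 0.12
grip_force: 30.0
```

```bash
python3 - <<'E'
from plan import *
sync()
T=tool(56.1)
plan([(bar(t),T,1,-1) for t in np.linspace(.207,1.16,31)[1:]])
E
```

```text
cmd-meas [ 0.  -0.  -0.2] deg 0.01 t 4.2 F [-0.5  1.4  1.5] M [-0.06  0.16 -0.01] grip 30.0 open 0.12
10 [[[0,0.02,-0.053,0,0,0,-1],[0,0.041,-0.105,0,0,0,-1],[0,0.064,-0.157,0,0,0,-1],[0,0.088,-0.208,0,0,0,-1],[0,0.115,-0.258,0,0,0,-1],[0,0.142,-0.307,0,0,0,-1],[0,0.172,-0.356,0,0,0,-1],[0,0.203,-0.403,0,0,0,-1],[0,0.235,-0.45,0,0,0,-1],[0,0.269,-0.495,0,0,0,-1]]]
10 [[[0,0.035,-0.044,0,0,0,-1],[0,0.072,-0.088,0,0,0,-1],[0,0.11,-0.13,0,0,0,-1],[0,0.149,-0.17,0,0,0,-1],[0,0.19,-0.21,0,0,0,-1],[0,0.231,-0.248,0,0,0,-1],[0,0.274,-0.285,0,0,0,-1],[0,0.318,-0.32,0,0,0,-1],[0,0.364,-0.354,0,0,0,-1],[0,0.41,-0.387,0,0,0,-1]]]
10 [[[0,0.047,-0.031,0,0,0,-1],[0,0.096,-0.061,0,0,0,-1],[0,0.145,-0.089,0,0,0,-1],[0,0.195,-0.115,0,0,0,-1],[0,0.246,-0.14,0,0,0,-1],[0,0.297,-0.163,0,0,0,-1],[0,0.35,-0.185,0,0,0,-1],[0,0.403,-0.204,0,0,0,-1],[0,0.456,-0.223,0,0,0,-1],[0,0.51,-0.239,0,0,0,-1]]]
```

Bar gripped (0.12 × 95 mm is 11.4 mm, close to 12). Next I raise the hood along its arc.

Call:
arm_command --rows '[[[0,0.02,-0.053,0,0,0,-1],[0,0.041,-0.105,0,0,0,-1],[0,0.064,-0.157,0,0,0,-1],[0,0.088,-0.208,0,0,0,-1],[0,0.115,-0.258,0,0,0,-1],[0,0.142,-0.307,0,0,0,-1],[0,0.172,-0.356,0,0,0,-1],[0,0.203,-0.403,0,0,0,-1],[0,0.235,-0.45,0,0,0,-1],[0,0.269,-0.495,0,0,0,-1]]]'

```text
t: 5.03
eef_pos: [448.1, -246.3, 397.2]
tcp_rot: [-3.139, 0.0, 0.979]
ft_force: [-6.2, 2.9, 1.3]
opening: 0.12
grip_force: 30.0
```

Call:
arm_command --rows '[[[0,0.035,-0.044,0,0,0,-1],[0,0.072,-0.088,0,0,0,-1],[0,0.11,-0.13,0,0,0,-1],[0,0.149,-0.17,0,0,0,-1],[0,0.19,-0.21,0,0,0,-1],[0,0.231,-0.248,0,0,0,-1],[0,0.274,-0.285,0,0,0,-1],[0,0.318,-0.32,0,0,0,-1],[0,0.364,-0.354,0,0,0,-1],[0,0.41,-0.387,0,0,0,-1]]]'

```text
t: 5.87
eef_pos: [499.0, -280.6, 456.3]
tcp_rot: [-3.141, 0.0, 0.979]
ft_force: [-10.8, 3.8, 10.0]
opening: 0.117
grip_force: 30.0
```

Call:
arm_command --rows '[[[0,0.047,-0.031,0,0,0,-1],[0,0.096,-0.061,0,0,0,-1],[0,0.145,-0.089,0,0,0,-1],[0,0.195,-0.115,0,0,0,-1],[0,0.246,-0.14,0,0,0,-1],[0,0.297,-0.163,0,0,0,-1],[0,0.35,-0.185,0,0,0,-1],[0,0.403,-0.204,0,0,0,-1],[0,0.456,-0.223,0,0,0,-1],[0,0.51,-0.239,0,0,0,-1]]]'

```text
t: 6.7
eef_pos: [562.9, -323.8, 491.8]
tcp_rot: [3.141, 0.001, 0.979]
ft_force: [-4.6, -0.4, 0.6]
opening: 0.121
grip_force: 30.0
```

```bash
python3 - <<'E'
from plan import *
sync()
print(R.from_euler('xyz',state()["tcp_rot"]).as_matrix().round(2).tolist())
for n in("top","side"):
    p,W=cloud(n,"lid_"+n); print(n,disc(p,W))
E
```

```text
cmd-meas [-0.1  0.4 -1.4] deg 0.06 t 6.7 F [-4.6 -0.4  0.6] M [-0.05  0.98  0.03] grip 30.0 open 0.121
[[0.56, 0.83, 0.0], [0.83, -0.56, -0.0], [-0.0, 0.0, -1.0]]
top {'red': [([783.4, 70.4, 31.2], 86.0, 232), ([534.0, 408.6, 35.5], 90.1, 184), ([533.7, 409.1, 14.0], 91.5, 52)], 'blue': [([578.2, 317.0, 34.7], 90.1, 154), ([577.2, 317.8, 14.5], 91.8, 51), ([37.9, 765.1, 56.6], 109.1, 467), ([-98.5, 688.4, 54.5], 114.2, 799)]}
side {'red': [([533.6, 410.4, 38.5], 88.8, 146)], 'blue': [([-92.6, 683.8, 58.5], 99.5, 653), ([580.6, 312.5, 38.1], 88.7, 138)]}
```

View pics/lid_side.png

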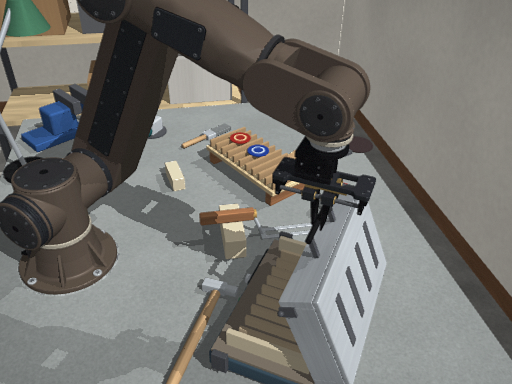

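```bash
python3 - <<'E'
from plan import *
T=tool(56.1); b=bar(1.16)
plan([(b,T,4,-.24),(b[:2]+[b[2]+60],T,6,-.24),([440,-130,330],tool(25),9,0),([460,7,290],tool(0),6,0)])
E
```

```text
10 [[[0,0,0,0,0,0,-0.24],[0,0,0,0,0,0,-0.24],[0,0,0,0,0,0,-0.24],[0,0,0,0,0,0,-0.24],[0,0,-0.067,0,0,0,-0.24],[0,0,-0.133,0,0,0,-0.24],[0,0,-0.2,0,0,0,-0.24],[0,0,-0.267,0,0,0,-0.24],[0,0,-0.333,0,0,0,-0.24],[0,0,-0.4,0,0,0,-0.24]]]
6 [[[0.068,-0.155,0.036,0,0,0.0096,0],[0.136,-0.31,0.073,0,0,0.0192,0],[0.204,-0.466,0.11,0,0,0.0288,0],[0.273,-0.621,0.146,0,0,0.0384,0],[0.341,-0.777,0.183,0,0,0.048,0],[0.409,-0.932,0.22,0,0,0.0576,0]]]
7 [[[0.009,-0.169,0.036,0,0,0.0096,0],[0.017,-0.339,0.073,0,0,0.0192,0],[0.026,-0.508,0.109,0,0,0.0288,0],[0.132,-0.62,0.154,0,0,0.0404,0],[0.239,-0.731,0.198,0,0,0.0519,0],[0.345,-0.842,0.243,0,0,0.0635,0],[0.451,-0.953,0.287,0,0,0.0751,0]]]
2 [[[0.044,-0.148,0.045,0,0,0.0116,0],[0.088,-0.295,0.089,0,0,0.0231,0]]]
```

Call:
arm_command --rows '[[[0,0,0,0,0,0,-0.24],[0,0,0,0,0,0,-0.24],[0,0,0,0,0,0,-0.24],[0,0,0,0,0,0,-0.24],[0,0,-0.067,0,0,0,-0.24],[0,0,-0.133,0,0,0,-0.24],[0,0,-0.2,0,0,0,-0.24],[0,0,-0.267,0,0,0,-0.24],[0,0,-0.333,0,0,0,-0.24],[0,0,-0.4,0,0,0,-0.24]]]'

```text
t: 7.63
eef_pos: [562.6, -323.3, 551.8]
tcp_rot: [3.141, -0.0, 0.979]
ft_force: [0.8, 0.4, -0.3]
opening: 0.382
grip_force: 0.0
```

Call:
arm_command --rows '[[[0.068,-0.155,0.036,0,0,0.0096,0],[0.136,-0.31,0.073,0,0,0.0192,0],[0.204,-0.466,0.11,0,0,0.0288,0],[0.273,-0.621,0.146,0,0,0.0384,0],[0.341,-0.777,0.183,0,0,0.048,0],[0.409,-0.932,0.22,0,0,0.0576,0]]]'

```text
t: 8.13
eef_pos: [480.1, -193.5, 517.8]
tcp_rot: [3.141, -0.0, 0.614]
ft_force: [0.7, -0.2, -0.2]
opening: 0.499
grip_force: 0.0
```

Call:
arm_command --rows '[[[0.009,-0.169,0.036,0,0,0.0096,0],[0.017,-0.339,0.073,0,0,0.0192,0],[0.026,-0.508,0.109,0,0,0.0288,0],[0.132,-0.62,0.154,0,0,0.0404,0],[0.239,-0.731,0.198,0,0,0.0519,0],[0.345,-0.842,0.243,0,0,0.0635,0],[0.451,-0.953,0.287,0,0,0.0751,0]]]'

```text
t: 8.72
eef_pos: [453.3, -37.7, 474.9]
tcp_rot: [3.141, -0.001, 0.142]
ft_force: [0.4, -0.1, -1.0]
opening: 0.501
grip_force: 0.0
```

Call:
arm_command --rows '[[[0.044,-0.148,0.045,0,0,0.0116,0],[0.088,-0.295,0.089,0,0,0.0231,0]]]'

```text
t: 8.88
eef_pos: [460.1, 8.1, 461.4]
tcp_rot: [3.142, -0.001, -0.003]
ft_force: [-0.0, 0.6, -1.0]
opening: 0.501
grip_force: 0.0
```

```bash
python3 - <<'E'
from plan import *
sync()
for n in("top","side"):
    p,W=cloud(n,"a_"+n); print(n,disc(p,W))
    X,Y,Z=W[...,0],W[...,1],W[...,2]
    h=hsv(p).astype(int)
    def rect(name,m,lo=40):
        k,l,s,c=cv2.connectedComponentsWithStats(m.astype(np.uint8),connectivity=8)
        for i in range(1,k):
            if s[i,4]>lo:
                q=W[l==i].astype(np.float32); (cx,cy),(w,hh),a=cv2.minAreaRect(np.ascontiguousarray(q[:,:2]))
                print(' ',name,np.round([cx,cy,w,hh,a,np.nanmedian(q[:,2]),s[i,4]],1).tolist())
    rect('handle',(X>330)&(X<530)&(Y<60)&(Y>-40)&(Z>85)&(Z<105))
    rect('tines',(X>520)&(X<720)&(Y<60)&(Y>-40)&(Z>3.5)&(Z<60),15)
    rel=np.stack([X-KC[0],Y-KC[1]],-1)@fr(KY)
    rect('kbars',(abs(rel[...,0])<100)&(abs(rel[...,1])<150)&(Z>76)&(Z<96))
    rect('lips',(abs(rel[...,0])<120)&(abs(rel[...,1])>140)&(abs(rel[...,1])<175)&(Z>95)&(Z<110))
E
```

```text
cmd-meas [-0.1 -1.1 -0.4] deg 0.22 t 8.9 F [-0.   0.6 -1. ] M [-0.09  0.14 -0.04] grip 0.0 open 0.501
top {'red': [([783.0, 68.8, 33.0], 86.1, 233), ([534.2, 408.9, 35.6], 90.1, 186), ([533.5, 409.7, 14.1], 91.7, 52)], 'blue': [([578.4, 317.2, 34.9], 90.2, 156), ([578.3, 316.7, 14.6], 91.1, 51), ([39.4, 765.0, 58.1], 109.1, 470), ([-96.5, 690.9, 51.7], 114.6, 728)]}
  tines [667.2, 19.8, 56.2, 22.0, 7.7, 5.6, 42.0]
  tines [632.4, -14.6, 101.8, 23.4, 0.8, 5.9, 90.0]
  tines [614.2, 19.2, 41.2, 32.7, 11.7, 5.7, 43.0]
  kbars [610.8, -199.7, 8.5, 137.6, 56.0, 86.2, 97.0]
  kbars [586.4, -221.6, 8.7, 149.9, 55.9, 86.2, 110.0]
  kbars [568.7, -248.7, 8.9, 148.4, 56.2, 85.8, 112.0]
  kbars [550.9, -275.2, 9.1, 149.7, 56.0, 86.0, 116.0]
  kbars [532.9, -301.2, 9.1, 147.0, 56.4, 85.9, 116.0]
  kbars [516.1, -328.8, 10.2, 151.0, 55.5, 85.6, 126.0]
  kbars [497.5, -354.6, 10.1, 148.1, 56.6, 85.5, 123.0]
  kbars [479.3, -381.0, 9.3, 148.2, 56.4, 85.5, 126.0]
  kbars [462.0, -408.0, 10.7, 149.7, 56.7, 85.5, 137.0]
  kbars [447.1, -424.2, 3.4, 171.9, 56.0, 87.1, 90.0]
  lips [618.7, -171.5, 12.4
[... 478 characters left out ...]
[559.2, -13.3, 25.3, 12.6, 5.6, 5.5, 21.0]
  kbars [568.0, -149.5, 6.0, 64.5, 57.9, 86.0, 107.0]
  kbars [561.5, -170.8, 13.1, 48.8, 57.8, 83.2, 91.0]
  kbars [543.5, -196.9, 12.1, 50.6, 54.4, 83.3, 99.0]
  kbars [525.8, -223.0, 12.7, 50.3, 59.0, 83.1, 104.0]
  kbars [508.4, -249.9, 12.5, 51.3, 54.5, 83.7, 108.0]
  kbars [490.6, -276.7, 13.4, 49.1, 57.9, 83.4, 115.0]
  kbars [475.1, -304.9, 12.3, 55.2, 52.5, 83.7, 124.0]
  kbars [467.6, -338.2, 12.0, 81.7, 56.6, 82.9, 180.0]
  kbars [462.1, -373.2, 12.4, 111.0, 56.6, 83.9, 276.0]
  kbars [453.8, -406.7, 12.4, 134.7, 55.8, 83.9, 361.0]
  lips [572.5, -145.4, 16.9, 68.9, 55.7, 99.5, 128.0]
  lips [438.8, -429.6, 15.8, 167.8, 56.6, 99.4, 530.0]
```

View pics/a_top.png

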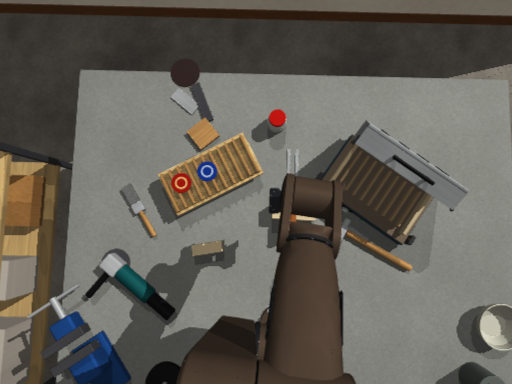

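The top view shows the kiln open with its bars at (375,185), the discs at (181,183) and (207,171), and the tines at (292,160). The arm hovers over the fork handle.

```bash
python3 - <<'E'
from plan import *
T=tool(-.5)
plan([([486.5,6.6,200],T,6,0),([486.5,6.6,115],T,6,0),([486.5,6.6,88],T,4,0),([486.5,6.6,88],T,8,-1)])
plan([([486.5,6.6,100],T,4,-1),([486.5,6.6,150],T,6,-1)])
E
```

```text
10 [[[0.029,0,0.1,0,0,0.0002,0],[0.059,0.001,0.2,0,0,0.0005,0],[0.088,0.001,0.3,0,0,0.0007,0],[0.118,0.002,0.4,0,0,0.001,0],[0.147,0.002,0.5,0,0,0.0012,0],[0.177,0.003,0.6,0,0,0.0014,0],[0.177,0.003,0.695,0,0,0.0014,0],[0.177,0.003,0.789,0,0,0.0014,0],[0.177,0.003,0.883,0,0,0.0014,0],[0.177,0.003,0.978,0,0,0.0014,0]]]
10 [[[0,0,0.094,0,0,0,0],[0,0,0.189,0,0,0,0],[0,0,0.234,0,0,0,0],[0,0,0.279,0,0,0,0],[0,0,0.324,0,0,0,0],[0,0,0.369,0,0,0,0],[0,0,0.369,0,0,0,-1],[0,0,0.369,0,0,0,-1],[0,0,0.369,0,0,0,-1],[0,0,0.369,0,0,0,-1]]]
4 [[[0,0,0,0,0,0,-1],[0,0,0,0,0,0,-1],[0,0,0,0,0,0,-1],[0,0,0,0,0,0,-1]]]
10 [[[0,0,-0.02,0,0,0,-1],[0,0,-0.04,0,0,0,-1],[0,0,-0.06,0,0,0,-1],[0,0,-0.08,0,0,0,-1],[0,0,-0.136,0,0,0,-1],[0,0,-0.191,0,0,0,-1],[0,0,-0.247,0,0,0,-1],[0,0,-0.302,0,0,0,-1],[0,0,-0.358,0,0,0,-1],[0,0,-0.414,0,0,0,-1]]]
```

Call:
arm_command --rows '[[[0.029,0,0.1,0,0,0.0002,0],[0.059,0.001,0.2,0,0,0.0005,0],[0.088,0.001,0.3,0,0,0.0007,0],[0.118,0.002,0.4,0,0,0.001,0],[0.147,0.002,0.5,0,0,0.0012,0],[0.177,0.003,0.6,0,0,0.0014,0],[0.177,0.003,0.695,0,0,0.0014,0],[0.177,0.003,0.789,0,0,0.0014,0],[0.177,0.003,0.883,0,0,0.0014,0],[0.177,0.003,0.978,0,0,0.0014,0]]]'

```text
t: 9.82
eef_pos: [486.9, 5.9, 314.3]
tcp_rot: [3.141, -0.001, -0.007]
ft_force: [0.5, -0.9, -1.1]
opening: 0.5
grip_force: 0.0
```

Call:
arm_command --rows '[[[0,0,0.094,0,0,0,0],[0,0,0.189,0,0,0,0],[0,0,0.234,0,0,0,0],[0,0,0.279,0,0,0,0],[0,0,0.324,0,0,0,0],[0,0,0.369,0,0,0,0],[0,0,0.369,0,0,0,-1],[0,0,0.369,0,0,0,-1],[0,0,0.369,0,0,0,-1],[0,0,0.369,0,0,0,-1]]]'

```text
t: 10.65
eef_pos: [486.7, 6.6, 259.3]
tcp_rot: [-3.142, -0.001, -0.008]
ft_force: [-0.2, -0.2, -0.4]
opening: 0.278
grip_force: 0.0
```

Call:
arm_command --rows '[[[0,0,0,0,0,0,-1],[0,0,0,0,0,0,-1],[0,0,0,0,0,0,-1],[0,0,0,0,0,0,-1]]]'

```text
t: 10.98
eef_pos: [486.6, 6.6, 259.2]
tcp_rot: [-3.142, -0.001, -0.008]
ft_force: [-0.9, -0.6, 6.1]
opening: 0.23
grip_force: 30.0
```

Call:
arm_command --rows '[[[0,0,-0.02,0,0,0,-1],[0,0,-0.04,0,0,0,-1],[0,0,-0.06,0,0,0,-1],[0,0,-0.08,0,0,0,-1],[0,0,-0.136,0,0,0,-1],[0,0,-0.191,0,0,0,-1],[0,0,-0.247,0,0,0,-1],[0,0,-0.302,0,0,0,-1],[0,0,-0.358,0,0,0,-1],[0,0,-0.414,0,0,0,-1]]]'

```text
t: 11.82
eef_pos: [486.5, 6.6, 322.1]
tcp_rot: [-3.142, -0.0, -0.009]
ft_force: [0.3, 0.3, -3.1]
opening: 0.229
grip_force: 30.0
```

```bash
cat >> plan.py <<'E'
def forkmeas(n,save=None):
    """handle and tine fits in frame of the tool's heading, relative to grasp point"""
    p,W=cloud(n,save); s=state(); Rm=R.from_euler('xyz',s["tcp_rot"]).as_matrix(); g=s["eef_pos"]+G*Rm[:,2]
    yaw=np.degrees(np.arctan2(Rm[1,0],Rm[0,0]))
    L=W-g; xy=L[...,:2]@fr(yaw); L=np.dstack([xy,L[...,2]])
    L=L[np.isfinite(L).all(-1)]
    def show(t,m):
        q=L[m]
        if len(q)>10:
            cx=np.polyfit(q[:,0],q[:,1],1); cz=np.polyfit(q[:,0],q[:,2],1)
            print(n,t,len(q),'x',np.round(np.percentile(q[:,0],[1,99]),1),'ymid',np.round((np.percentile(q[:,1],3)+np.percentile(q[:,1],97))/2,1),'yslope',round(cx[0],4),'y0',round(cx[1],1),'z@grip',round(cz[1],1),'zslope',round(cz[0],4),'z@140',round(np.polyval(cz,140),1))
    x,y,z=L.T
    show('tineL',(x>65)&(x<195)&(y>6)&(y<26)&(z<-72)&(z>-115))
    show('tineR',(x>65)&(x<195)&(y<-6)&(y>-26)&(z<-72)&(z>-115))
    show('handle',(x<-32)&(x>-150)&(abs(y)<16)&(z>-10)&(z<25))
    return p,W
E
python3 - <<'E'
from plan import *
sync()
for n in("top","side"): forkmeas(n,"f_"+n)
E
```

```text
cmd-meas [ 0.1 -0.  -1. ] deg 0.03 t 11.8 F [ 0.3  0.3 -3.1] M [0.   0.26 0.  ] grip 30.0 open 0.229
top tineL 88 x [103.9 193.3] ymid 17.9 yslope -0.018 y0 20.6 z@grip -81.8 zslope -0.0191 z@140 -84.5
top tineR 87 x [ 93.8 194.4] ymid -14.0 yslope 0.0105 y0 -15.2 z@grip -84.8 zslope 0.0049 z@140 -84.2
side tineL 152 x [ 67.8 193.4] ymid 15.4 yslope -0.0085 y0 15.5 z@grip -85.0 zslope 0.0105 z@140 -83.5
side tineR 159 x [ 67.2 192.3] ymid -17.0 yslope 0.0034 y0 -18.1 z@grip -83.3 zslope -0.001 z@140 -83.4
side handle 381 x [-133.4  -34.2] ymid -2.3 yslope -0.0056 y0 -6.3 z@grip 3.7 zslope 0.0087 z@140 4.9
```

View pics/f_side.png

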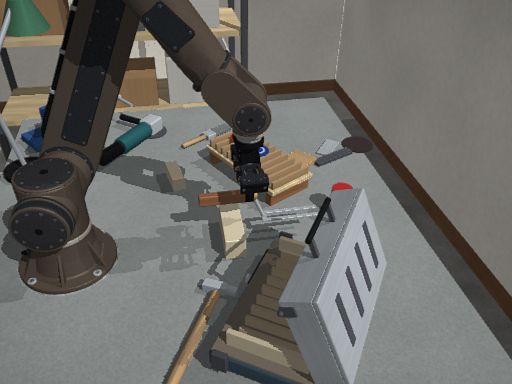

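Image shows the fork level in the gripper with its tines at (285,212), free of the bench. The fit agrees: no sag and straight. Next I hover over the rack gaps in front of blue.

```bash
cat >> plan.py <<'E'
def gf(C,Y,x,y,z,dx=-140):
    """grasp point for fork origin at (x,y) in frame C,Y with tines' underside at z"""
    q=C+fr(Y)@[x+dx,y]; return [q[0],q[1],z+88]
E
python3 - <<'E'
from plan import *
T=tool(28.2)
plan([([460,20,200],tool(3),4,-1),(gf(RC,RY,-98,1,112),T,10,-1),(gf(RC,RY,-98,1,95),T,3,-1),(gf(RC,RY,-98,1,95),T,1,-1)])
E
```

```text
10 [[[-0.044,-0.022,-0.083,0,0,-0.0024,-1],[-0.089,-0.044,-0.166,0,0,-0.0048,-1],[-0.133,-0.066,-0.25,0,0,-0.0073,-1],[-0.178,-0.088,-0.333,0,0,-0.0097,-1],[-0.243,-0.206,-0.333,0,0,-0.0167,-1],[-0.308,-0.325,-0.333,0,0,-0.0237,-1],[-0.373,-0.443,-0.333,0,0,-0.0307,-1],[-0.438,-0.561,-0.333,0,0,-0.0377,-1],[-0.504,-0.679,-0.333,0,0,-0.0447,-1],[-0.569,-0.797,-0.333,0,0,-0.0517,-1]]]
8 [[[-0.024,-0.133,0,0,0,-0.007,-1],[-0.048,-0.266,0,0,0,-0.014,-1],[-0.072,-0.399,0,0,0,-0.021,-1],[-0.096,-0.531,0,0,0,-0.028,-1],[-0.096,-0.531,0.038,0,0,-0.028,-1],[-0.096,-0.531,0.076,0,0,-0.028,-1],[-0.096,-0.531,0.113,0,0,-0.028,-1],[-0.096,-0.531,0.113,0,0,-0.028,-1]]]
```

Call:
arm_command --rows '[[[-0.044,-0.022,-0.083,0,0,-0.0024,-1],[-0.089,-0.044,-0.166,0,0,-0.0048,-1],[-0.133,-0.066,-0.25,0,0,-0.0073,-1],[-0.178,-0.088,-0.333,0,0,-0.0097,-1],[-0.243,-0.206,-0.333,0,0,-0.0167,-1],[-0.308,-0.325,-0.333,0,0,-0.0237,-1],[-0.373,-0.443,-0.333,0,0,-0.0307,-1],[-0.438,-0.561,-0.333,0,0,-0.0377,-1],[-0.504,-0.679,-0.333,0,0,-0.0447,-1],[-0.569,-0.797,-0.333,0,0,-0.0517,-1]]]'

```text
t: 12.75
eef_pos: [401.6, 127.5, 370.8]
tcp_rot: [-3.141, 0.0, 0.318]
ft_force: [0.6, -0.3, -3.3]
opening: 0.236
grip_force: 30.0
```

Call:
arm_command --rows '[[[-0.024,-0.133,0,0,0,-0.007,-1],[-0.048,-0.266,0,0,0,-0.014,-1],[-0.072,-0.399,0,0,0,-0.021,-1],[-0.096,-0.531,0,0,0,-0.028,-1],[-0.096,-0.531,0.038,0,0,-0.028,-1],[-0.096,-0.531,0.076,0,0,-0.028,-1],[-0.096,-0.531,0.113,0,0,-0.028,-1],[-0.096,-0.531,0.113,0,0,-0.028,-1]]]'

```text
t: 13.42
eef_pos: [363.9, 197.5, 352.8]
tcp_rot: [-3.141, 0.002, 0.491]
ft_force: [-0.5, -0.3, -2.3]
opening: 0.23
grip_force: 30.0
```

```bash
cat >> plan.py <<'E'
def look(C,Y,tag,crop=None):
    for n in("top","side"):
        p,W=forkmeas(n)
        print(n,{k:[d[0] for d in v if d[0][0]>250] for k,v in disc(p,W).items()})
        if crop:
            u0,u1,v0,v1=crop[n]; cv2.imwrite(f"pics/{tag}_{n}.png",cv2.resize(p[v0:v1,u0:u1,::-1],None,fx=3,fy=3,interpolation=cv2.INTER_CUBIC))
E
python3 - <<'E'
from plan import *
sync()
look(RC,RY,"h1",dict(top=(140,300,110,260),side=(170,330,90,240)))
import glob
a=cv2.imread("pics/h1_top.png");b=cv2.imread("pics/h1_side.png");cv2.imwrite("pics/h1.png",cv2.resize(np.hstack([a,b]),(800,375)))
E
```

```text
cmd-meas [-0.2  0.5  1.2] deg 0.13 t 13.4 F [-0.5 -0.3 -2.3] M [-0.15  0.22  0.02] grip 30.0 open 0.23
top tineL 119 x [ 67.6 194. ] ymid 16.7 yslope -0.0035 y0 17.3 z@grip -84.7 zslope 0.0031 z@140 -84.3
top tineR 131 x [ 67.3 193.8] ymid -15.1 yslope 0.0039 y0 -15.6 z@grip -83.3 zslope -0.0071 z@140 -84.3
top {'red': [[783.2, 69.1, 31.8], [534.1, 408.3, 35.6], [533.8, 409.1, 13.7]], 'blue': [[578.5, 317.5, 34.8], [577.8, 318.0, 14.3]]}
side tineL 112 x [ 65.5 192.5] ymid 16.6 yslope 0.0178 y0 13.1 z@grip -82.7 zslope -0.0295 z@140 -86.8
side tineR 112 x [ 66.4 193.1] ymid -15.5 yslope 0.0137 y0 -18.6 z@grip -84.3 zslope -0.0132 z@140 -86.2
side handle 312 x [-134.7  -35.2] ymid -2.7 yslope -0.0131 y0 -6.9 z@grip 3.9 zslope 0.0182 z@140 6.4
side {'red': [[529.8, 410.3, 42.2], [735.7, -45.0, 153.2]], 'blue': [[575.9, 315.4, 37.0]]}
```

View pics/h1.png

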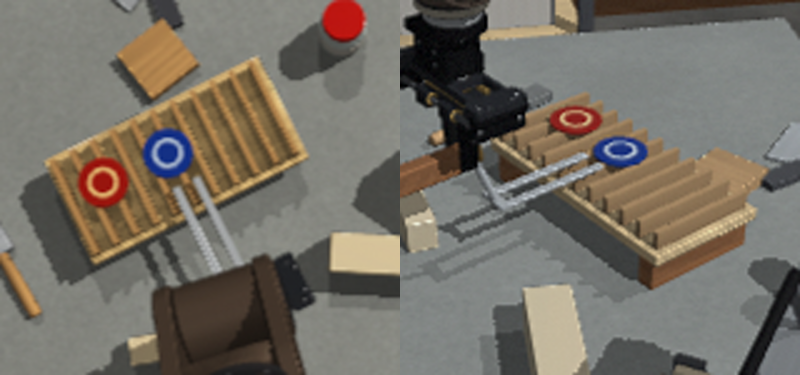

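The left crop shows the tines at (205,225) pointing into the gaps either side of blue's bar, with blue at (168,152) and red at (103,182). The numbers agree to about 1 mm, so I descend, slide in and lift.

```bash
python3 - <<'E'
from plan import *
T=tool(28.2); g=lambda x,z:gf(RC,RY,x,1,z)
plan([(g(-98,85),T,2,-1),(g(-98,71),T,3,-1),(g(0,71),T,14,-1),(g(0,71),T,1,-1)])
plan([(g(0,79),T,3,-1),(g(0,89),T,6,-1),(g(0,110),T,4,-1),(g(0,125),T,2,-1)])
E
```

```text
10 [[[0,0,0.034,0,0,0,-1],[0,0,0.067,0,0,0,-1],[0,0,0.098,0,0,0,-1],[0,0,0.129,0,0,0,-1],[0,0,0.16,0,0,0,-1],[0.047,0,0.16,0,0,0,-1],[0.094,0,0.16,0,0,0,-1],[0.14,0,0.16,0,0,0,-1],[0.187,0,0.16,0,0,0,-1],[0.234,0,0.16,0,0,0,-1]]]
10 [[[0.046,0,0,0,0,0,-1],[0.093,0,0,0,0,0,-1],[0.14,0,0,0,0,0,-1],[0.186,0,0,0,0,0,-1],[0.233,0,0,0,0,0,-1],[0.28,0,0,0,0,0,-1],[0.326,0,0,0,0,0,-1],[0.373,0,0,0,0,0,-1],[0.42,0,0,0,0,0,-1],[0.42,0,0,0,0,0,-1]]]
10 [[[0,0,-0.018,0,0,0,-1],[0,0,-0.035,0,0,0,-1],[0,0,-0.053,0,0,0,-1],[0,0,-0.064,0,0,0,-1],[0,0,-0.075,0,0,0,-1],[0,0,-0.086,0,0,0,-1],[0,0,-0.097,0,0,0,-1],[0,0,-0.108,0,0,0,-1],[0,0,-0.12,0,0,0,-1],[0,0,-0.155,0,0,0,-1]]]
5 [[[0,0,-0.035,0,0,0,-1],[0,0,-0.07,0,0,0,-1],[0,0,-0.105,0,0,0,-1],[0,0,-0.155,0,0,0,-1],[0,0,-0.205,0,0,0,-1]]]
```

Call:
arm_command --rows '[[[0,0,0.034,0,0,0,-1],[0,0,0.067,0,0,0,-1],[0,0,0.098,0,0,0,-1],[0,0,0.129,0,0,0,-1],[0,0,0.16,0,0,0,-1],[0.047,0,0.16,0,0,0,-1],[0.094,0,0.16,0,0,0,-1],[0.14,0,0.16,0,0,0,-1],[0.187,0,0.16,0,0,0,-1],[0.234,0,0.16,0,0,0,-1]]]'

```text
t: 14.35
eef_pos: [395.5, 215.1, 330.2]
tcp_rot: [3.142, -0.001, 0.492]
ft_force: [0.2, -0.2, -2.4]
opening: 0.23
grip_force: 30.0
```

Call:
arm_command --rows '[[[0.046,0,0,0,0,0,-1],[0.093,0,0,0,0,0,-1],[0.14,0,0,0,0,0,-1],[0.186,0,0,0,0,0,-1],[0.233,0,0,0,0,0,-1],[0.28,0,0,0,0,0,-1],[0.326,0,0,0,0,0,-1],[0.373,0,0,0,0,0,-1],[0.42,0,0,0,0,0,-1],[0.42,0,0,0,0,0,-1]]]'

```text
t: 15.18
eef_pos: [451.3, 244.9, 330.0]
tcp_rot: [3.142, -0.001, 0.492]
ft_force: [-0.3, -0.1, -1.7]
opening: 0.227
grip_force: 30.0
```

```bash
python3 - <<'E'
from plan import *
sync(); look(RC,RY,"")
E
```

```text
cmd-meas [-1.1 -0.5 54. ] deg 0.05 t 15.2 F [-0.3 -0.1 -1.7] M [-0.08  0.16  0.01] grip 30.0 open 0.227
top tineL 46 x [ 98.3 194.5] ymid 15.9 yslope 0.016 y0 13.7 z@grip -94.6 zslope 0.0673 z@140 -85.1
top tineR 79 x [ 94.3 193.8] ymid -16.6 yslope -0.0099 y0 -16.1 z@grip -88.7 zslope 0.0071 z@140 -87.7
top {'red': [[783.6, 69.9, 31.5], [534.4, 408.8, 35.8], [533.5, 408.8, 13.6]], 'blue': [[578.2, 317.6, 34.8], [577.9, 317.9, 14.4]]}
side tineL 56 x [ 65.5 180.1] ymid 17.5 yslope -0.014 y0 20.4 z@grip -101.4 zslope 0.1798 z@140 -76.2
side tineR 72 x [ 65.6 192.5] ymid -15.6 yslope -0.0061 y0 -12.4 z@grip -92.2 zslope 0.0744 z@140 -81.8
side handle 281 x [-135.   -32.4] ymid -2.4 yslope -0.0094 y0 -6.4 z@grip 2.9 zslope 0.0046 z@140 3.6
side {'red': [[521.8, 293.9, 133.6], [745.3, -50.8, 153.2]], 'blue': [[575.3, 313.5, 38.3]]}
```

Slid in without contact and blue is undisturbed. Now the lift.

Call:
arm_command --rows '[[[0,0,-0.018,0,0,0,-1],[0,0,-0.035,0,0,0,-1],[0,0,-0.053,0,0,0,-1],[0,0,-0.064,0,0,0,-1],[0,0,-0.075,0,0,0,-1],[0,0,-0.086,0,0,0,-1],[0,0,-0.097,0,0,0,-1],[0,0,-0.108,0,0,0,-1],[0,0,-0.12,0,0,0,-1],[0,0,-0.155,0,0,0,-1]]]'

```text
t: 16.12
eef_pos: [450.1, 244.4, 353.0]
tcp_rot: [-3.141, 0.001, 0.492]
ft_force: [-0.3, 0.1, -3.1]
opening: 0.229
grip_force: 30.0
```

Call:
arm_command --rows '[[[0,0,-0.035,0,0,0,-1],[0,0,-0.07,0,0,0,-1],[0,0,-0.105,0,0,0,-1],[0,0,-0.155,0,0,0,-1],[0,0,-0.205,0,0,0,-1]]]'

```text
t: 16.53
eef_pos: [450.2, 244.4, 384.8]
tcp_rot: [-3.142, -0.0, 0.492]
ft_force: [0.8, 0.3, -4.2]
opening: 0.231
grip_force: 30.0
```

```bash
cat >> plan.py <<'E'
def carried(col):
    s=state(); Rm=R.from_euler('xyz',s["tcp_rot"]).as_matrix(); g=s["eef_pos"]+G*Rm[:,2]; yaw=np.degrees(np.arctan2(Rm[1,0],Rm[0,0]))
    for n in("top","side"):
        p,W=cloud(n)
        for d in disc(p,W).get(col,[]):
            l=(np.array(d[0][:2])-g[:2])@fr(yaw); print(n,col,'in fork: x',round(l[0]-140,1),'y',round(l[1],1),'z above underside',round(d[1]-g[2]+88,1),'world',d)
E
python3 - <<'E'
from plan import *
sync(); look(RC,RY,""); carried("blue")
E
```

```text
cmd-meas [ 0.   0.  -0.8] deg 0.01 t 16.5 F [ 0.8  0.3 -4.2] M [-0.22  0.4   0.01] grip 30.0 open 0.231
top tineL 138 x [100.8 193.4] ymid 15.6 yslope -0.0089 y0 17.2 z@grip -81.7 zslope 0.0022 z@140 -81.4
top tineR 136 x [ 96.  193.6] ymid -15.3 yslope -0.0008 y0 -14.7 z@grip -83.5 zslope 0.0088 z@140 -82.2
top {'red': [[782.5, 69.8, 32.0], [513.7, 369.5, 77.8], [533.5, 408.8, 14.0]], 'blue': [[577.4, 318.0, 34.5], [577.4, 317.9, 14.8]]}
side tineL 107 x [ 67.7 193.8] ymid 15.9 yslope -0.0051 y0 16.1 z@grip -88.1 zslope 0.0484 z@140 -81.3
side tineR 122 x [ 66.5 191.5] ymid -16.0 yslope 0.0042 y0 -17.1 z@grip -85.1 zslope 0.0242 z@140 -81.7
side handle 301 x [-135.9  -33.2] ymid -2.5 yslope -0.0175 y0 -7.6 z@grip 4.0 zslope 0.0164 z@140 6.3
side {'red': [[525.4, 411.6, 39.5], [744.3, -49.6, 154.1]], 'blue': [[578.4, 315.8, 35.9]]}
top blue in fork: x 8.0 y 4.4 z above underside 8.6 world ([579.1, 318.5, 34.5], 135.1, 169)
top blue in fork: x 7.2 y 4.5 z above underside 10.0 world ([578.3, 318.2, 14.5], 136.5, 56)
top blue in fork: x -260.7 y 653.4 z above underside -17.1 world ([35.5, 763.4, 58.1], 109.4, 470)
top blue in fork: x -417.2 y 656.5 z above underside -10.9 world ([-103.8, 692.2, 51.6], 115.6, 499)
side blue in fork: x -260.1 y 660.4 z above underside -38.2 world ([32.8, 769.9, 46.7], 88.3, 157)
side blue in fork: x 5.9 y 1.8 z above underside 6.5 world ([578.4, 315.2, 36.8], 133.0, 109)
side blue in fork: x 5.8 y 1.0 z above underside 7.4 world ([578.8, 314.4, 14.3], 133.9, 28)
```

```bash
cat >> plan.py <<'E'
def ease(n,k=4):
    v=np.minimum(1,np.minimum(np.arange(1,n+1),np.arange(n,0,-1))/k); return np.cumsum(v)/v.sum()
def swing(g1,yaw1,n,dip=0.,o=-1):
    p,r=load(); g0=p+G*r.apply([0,0,1]); m=r.as_matrix(); y0=np.degrees(np.arctan2(m[1,0],m[0,0]))
    r0,r1=np.hypot(*g0[:2]),np.hypot(*g1[:2]); a0,a1=np.arctan2(g0[1],g0[0]),np.arctan2(g1[1],g1[0]); w=[]
    for s in ease(n):
        rr=r0+(r1-r0)*s-dip*np.sin(np.pi*s); a=a0+(a1-a0)*s
        w.append(([rr*np.cos(a),rr*np.sin(a),g0[2]+(g1[2]-g0[2])*s],tool(y0+(yaw1-y0)*s),1,o))
    return w
E
python3 - <<'E'
from plan import *
g=gf(KC,KY,-40,-64,125); print(g)
plan(swing(g,KY,46,10))
E
```

```text
[np.float64(347.6007503476432), np.float64(-255.87470464199342), 213]
10 [[[-0.004,0.022,0,0,0,0.001,-1],[-0.013,0.067,0,0,0,0.003,-1],[-0.028,0.134,0,0,0,0.006,-1],[-0.05,0.222,0,0,0,0.01,-1],[-0.073,0.309,0,0,0,0.014,-1],[-0.099,0.395,0,0,0,0.0181,-1],[-0.127,0.48,0,0,0,0.0221,-1],[-0.157,0.563,0,0,0,0.0261,-1],[-0.189,0.646,0,0,0,0.0301,-1],[-0.223,0.727,0,0,0,0.0341,-1]]]
10 [[[-0.018,0.085,0,0,0,0.004,-1],[-0.038,0.17,0,0,0,0.008,-1],[-0.059,0.254,0,0,0,0.012,-1],[-0.083,0.336,0,0,0,0.016,-1],[-0.109,0.418,0,0,0,0.0201,-1],[-0.136,0.499,0,0,0,0.0241,-1],[-0.165,0.578,0,0,0,0.0281,-1],[-0.196,0.657,0,0,0,0.0321,-1],[-0.228,0.734,0,0,0,0.0361,-1],[-0.262,0.81,0,0,0,0.0401,-1]]]
10 [[[-0.016,0.082,0,0,0,0.004,-1],[-0.034,0.162,0,0,0,0.008,-1],[-0.053,0.242,0,0,0,0.0121,-1],[-0.074,0.321,0,0,0,0.0161,-1],[-0.096,0.4,0,0,0,0.0201,-1],[-0.121,0.477,0,0,0,0.0241,-1],[-0.147,0.554,0,0,0,0.0281,-1],[-0.174,0.629,0,0,0,0.0321,-1],[-0.203,0.704,0,0,0,0.0361,-1],[-0.234,0.777,0,0,0,0.0401,-1]]]
10 [[[-0.013,0.079,0,0,0,0.0041,-1],[-0.028,0.156,0,0,0,0.0081,-1],[-0.044,0.234,0,0,0,0.0121,-1],[-0.063,0.31,0,0,0,0.0161,-1],[-0.083,0.386,0,0,0,0.0201,-1],[-0.105,0.461,0,0,0,0.0241,-1],[-0.128,0.535,0,0,0,0.0281,-1],[-0.153,0.608,0,0,0,0.0321,-1],[-0.18,0.681,0,0,0,0.0361,-1],[-0.209,0.753,0,0,0,0.0402,-1]]]
6 [[[-0.012,0.076,0,0,0,0.004,-1],[-0.025,0.151,0,0,0,0.008,-1],[-0.041,0.226,0,0,0,0.012,-1],[-0.054,0.282,0,0,0,0.015,-1],[-0.063,0.319,0,0,0,0.017,-1],[-0.068,0.337,0,0,0,0.018,-1]]]
```

Call:
arm_command --rows '[[[-0.004,0.022,0,0,0,0.001,-1],[-0.013,0.067,0,0,0,0.003,-1],[-0.028,0.134,0,0,0,0.006,-1],[-0.05,0.222,0,0,0,0.01,-1],[-0.073,0.309,0,0,0,0.014,-1],[-0.099,0.395,0,0,0,0.0181,-1],[-0.127,0.48,0,0,0,0.0221,-1],[-0.157,0.563,0,0,0,0.0261,-1],[-0.189,0.646,0,0,0,0.0301,-1],[-0.223,0.727,0,0,0,0.0341,-1]]]'

```text
t: 17.57
eef_pos: [472.5, 130.9, 383.8]
tcp_rot: [-3.142, 0.0, 0.275]
ft_force: [0.7, -0.4, -4.0]
opening: 0.232
grip_force: 30.0
```

Call:
arm_command --rows '[[[-0.018,0.085,0,0,0,0.004,-1],[-0.038,0.17,0,0,0,0.008,-1],[-0.059,0.254,0,0,0,0.012,-1],[-0.083,0.336,0,0,0,0.016,-1],[-0.109,0.418,0,0,0,0.0201,-1],[-0.136,0.499,0,0,0,0.0241,-1],[-0.165,0.578,0,0,0,0.0281,-1],[-0.196,0.657,0,0,0,0.0321,-1],[-0.228,0.734,0,0,0,0.0361,-1],[-0.262,0.81,0,0,0,0.0401,-1]]]'

```text
t: 18.4
eef_pos: [467.6, 3.4, 383.9]
tcp_rot: [-3.142, 0.0, 0.023]
ft_force: [1.1, 0.3, -4.1]
opening: 0.231
grip_force: 30.0
```

Call:
arm_command --rows '[[[-0.016,0.082,0,0,0,0.004,-1],[-0.034,0.162,0,0,0,0.008,-1],[-0.053,0.242,0,0,0,0.0121,-1],[-0.074,0.321,0,0,0,0.0161,-1],[-0.096,0.4,0,0,0,0.0201,-1],[-0.121,0.477,0,0,0,0.0241,-1],[-0.147,0.554,0,0,0,0.0281,-1],[-0.174,0.629,0,0,0,0.0321,-1],[-0.203,0.704,0,0,0,0.0361,-1],[-0.234,0.777,0,0,0,0.0401,-1]]]'

```text
t: 19.23
eef_pos: [435.2, -113.9, 383.9]
tcp_rot: [3.142, 0.0, -0.229]
ft_force: [-0.4, 0.2, -5.3]
opening: 0.227
grip_force: 30.0
```

Call:
arm_command --rows '[[[-0.013,0.079,0,0,0,0.0041,-1],[-0.028,0.156,0,0,0,0.0081,-1],[-0.044,0.234,0,0,0,0.0121,-1],[-0.063,0.31,0,0,0,0.0161,-1],[-0.083,0.386,0,0,0,0.0201,-1],[-0.105,0.461,0,0,0,0.0241,-1],[-0.128,0.535,0,0,0,0.0281,-1],[-0.153,0.608,0,0,0,0.0321,-1],[-0.18,0.681,0,0,0,0.0361,-1],[-0.209,0.753,0,0,0,0.0402,-1]]]'

```text
t: 20.07
eef_pos: [379.1, -216.7, 383.9]
tcp_rot: [3.142, 0.0, -0.481]
ft_force: [0.3, -0.2, -4.0]
opening: 0.225
grip_force: 30.0
```

Call:
arm_command --rows '[[[-0.012,0.076,0,0,0,0.004,-1],[-0.025,0.151,0,0,0,0.008,-1],[-0.041,0.226,0,0,0,0.012,-1],[-0.054,0.282,0,0,0,0.015,-1],[-0.063,0.319,0,0,0,0.017,-1],[-0.068,0.337,0,0,0,0.018,-1]]]'

```text
t: 20.57
eef_pos: [346.9, -256.5, 384.0]
tcp_rot: [-3.142, 0.0, -0.594]
ft_force: [0.2, -0.4, -4.0]
opening: 0.232
grip_force: 30.0
```

```bash
python3 - <<'E'
from plan import *
sync(); carried("blue")
for n in("top","side"): forkmeas(n,"k1_"+n)
E
```

```text
cmd-meas [0.6 0.7 0.1] deg 0.12 t 20.6 F [ 0.2 -0.4 -4. ] M [ 0.1   0.47 -0.07] grip 30.0 open 0.232
top blue in fork: x -967.9 y 672.1 z above underside -16.0 world ([36.7, 763.8, 58.2], 109.0, 475)
top blue in fork: x -1037.0 y 536.8 z above underside -10.3 world ([-96.3, 690.3, 52.2], 114.7, 696)
side blue in fork: x -1028.8 y 530.7 z above underside -24.5 world ([-92.9, 680.6, 60.1], 100.5, 644)
side blue in fork: x 30.1 y -39.4 z above underside 7.0 world ([465.9, -384.3, 82.3], 132.0, 300)
side blue in fork: x 7.8 y 4.2 z above underside 7.9 world ([471.8, -335.7, 15.8], 132.9, 115)
top tineL 174 x [ 71.3 192. ] ymid 16.2 yslope -0.0145 y0 18.8 z@grip -84.1 zslope 0.0278 z@140 -80.3
top tineR 155 x [ 68.3 193.2] ymid -15.3 yslope -0.0115 y0 -12.7 z@grip -84.1 zslope 0.0246 z@140 -80.6
top handle 251 x [-132.5  -33.3] ymid 3.3 yslope 0.0363 y0 8.3 z@grip 6.5 zslope -0.006 z@140 5.6
side tineL 270 x [ 66.1 167.3] ymid 15.9 yslope 0.02 y0 13.0 z@grip -90.3 zslope 0.0683 z@140 -80.8
side tineR 331 x [ 66.4 172.4] ymid -15.7 yslope 0.007 y0 -17.2 z@grip -89.5 zslope 0.0568 z@140 -81.6
side handle 206 x [-132.9  -86.9] ymid -1.9 yslope -0.0866 y0 -15.7 z@grip -4.0 zslope -0.0628 z@140 -12.8
```

View pics/k1_side.png

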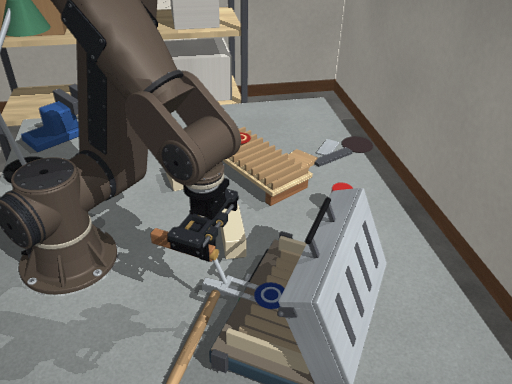

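```bash
python3 -c "
from plan import *
s=state();print(s['joints'],np.hypot(*s['eef_pos'][:2]),s['eef_pos'][2])"
```

```text
[-7.87375332e-01  2.45251875e-01  2.03411756e+00  2.15572483e-04
  8.62284587e-01  1.37459436e+00] 431.55506025798604 383.99060016025743
```

The side image shows blue riding flat on the tines at (270,293), clear under the raised hood. Now I set it down.

```bash
python3 - <<'E'
from plan import *
T=tool(KY); g=lambda x,z:gf(KC,KY,x,-64,z)
w=[(g(-40+37*s,125),T,1,-1) for s in ease(6,3)]
plan(w+[(g(-3,98),T,4,-1),(g(-3,98),T,1,-1)])
plan([(g(-3,88),T,3,-1),(g(-3,78),T,6,-1),(g(-3,71),T,2,-1),(g(-3,71),T,1,-1)])
plan([(g(-98,71),T,10,-1),(g(-98,71),T,1,-1),(g(-98,125),T,5,-1)])
E
```

```text
10 [[[0.021,0,0,0,0,0,-1],[0.062,0,0,0,0,0,-1],[0.124,0,0,0,0,0,-1],[0.185,0,0,0,0,0,-1],[0.226,0,0,0,0,0,-1],[0.247,0,0,0,0,0,-1],[0.247,0,0.045,0,0,0,-1],[0.247,0,0.09,0,0,0,-1],[0.247,0,0.135,0,0,0,-1],[0.247,0,0.18,0,0,0,-1]]]
1 [[[0,0,0,0,0,0,-1]]]
10 [[[0,0,0.022,0,0,0,-1],[0,0,0.045,0,0,0,-1],[0,0,0.067,0,0,0,-1],[0,0,0.078,0,0,0,-1],[0,0,0.089,0,0,0,-1],[0,0,0.1,0,0,0,-1],[0,0,0.112,0,0,0,-1],[0,0,0.123,0,0,0,-1],[0,0,0.134,0,0,0,-1],[0,0,0.157,0,0,0,-1]]]
2 [[[0,0,0.023,0,0,0,-1],[0,0,0.023,0,0,0,-1]]]
10 [[[-0.063,0,0,0,0,0,-1],[-0.127,0,0,0,0,0,-1],[-0.19,0,0,0,0,0,-1],[-0.253,0,0,0,0,0,-1],[-0.317,0,0,0,0,0,-1],[-0.38,0,0,0,0,0,-1],[-0.443,0,0,0,0,0,-1],[-0.507,0,0,0,0,0,-1],[-0.57,0,0,0,0,0,-1],[-0.633,0,0,0,0,0,-1]]]
6 [[[0,0,0,0,0,0,-1],[0,0,-0.072,0,0,0,-1],[0,0,-0.144,0,0,0,-1],[0,0,-0.216,0,0,0,-1],[0,0,-0.288,0,0,0,-1],[0,0,-0.36,0,0,0,-1]]]
```

Call:
arm_command --rows '[[[0.021,0,0,0,0,0,-1],[0.062,0,0,0,0,0,-1],[0.124,0,0,0,0,0,-1],[0.185,0,0,0,0,0,-1],[0.226,0,0,0,0,0,-1],[0.247,0,0,0,0,0,-1],[0.247,0,0.045,0,0,0,-1],[0.247,0,0.09,0,0,0,-1],[0.247,0,0.135,0,0,0,-1],[0.247,0,0.18,0,0,0,-1]]]'

```text
t: 21.6
eef_pos: [378.1, -276.2, 356.0]
tcp_rot: [-3.141, 0.001, -0.592]
ft_force: [0.2, 0.1, -4.1]
opening: 0.231
grip_force: 30.0
```

Call:
arm_command --rows '[[[0,0,0,0,0,0,-1]]]'

```text
t: 21.68
eef_pos: [378.0, -276.2, 355.5]
tcp_rot: [-3.141, 0.003, -0.592]
ft_force: [0.2, 0.7, -4.8]
opening: 0.232
grip_force: 30.0
```

Call:
arm_command --rows '[[[0,0,0.022,0,0,0,-1],[0,0,0.045,0,0,0,-1],[0,0,0.067,0,0,0,-1],[0,0,0.078,0,0,0,-1],[0,0,0.089,0,0,0,-1],[0,0,0.1,0,0,0,-1],[0,0,0.112,0,0,0,-1],[0,0,0.123,0,0,0,-1],[0,0,0.134,0,0,0,-1],[0,0,0.157,0,0,0,-1]]]'

```text
t: 22.52
eef_pos: [378.4, -276.5, 333.6]
tcp_rot: [3.142, -0.001, -0.592]
ft_force: [-0.2, 0.3, -2.7]
opening: 0.231
grip_force: 30.0
```

Call:
arm_command --rows '[[[0,0,0.023,0,0,0,-1],[0,0,0.023,0,0,0,-1]]]'

```text
t: 22.68
eef_pos: [378.3, -276.4, 329.3]
tcp_rot: [-3.141, 0.001, -0.592]
ft_force: [-1.2, -0.1, -2.4]
opening: 0.23
grip_force: 30.0
```

```bash
python3 - <<'E'
from plan import *
s=state();print(s['ft_force'],s['moment'],s['eef_pos'],'expect',np.array(gf(KC,KY,-3,-64,71))+[0,0,171]); carried("blue")
E
```

```text
[-1.15199878 -0.10685781 -2.41809412] [ 0.05375825  0.28544847 -0.03090464] [ 378.2866539  -276.38638334  329.34810985] expect [ 378.3112049  -276.51127367  330.        ]
top blue in fork: x 8.9 y 4.2 z above underside 20.5 world ([504.1, -355.8, 14.6], 90.8, 34)
top blue in fork: x -7.2 y 0.2 z above underside 21.1 world ([488.5, -350.2, 25.2], 91.4, 33)
top blue in fork: x -1003.7 y 672.2 z above underside 39.2 world ([36.2, 763.4, 59.1], 109.5, 475)
top blue in fork: x -1074.6 y 535.7 z above underside 44.0 world ([-98.8, 689.6, 54.6], 114.3, 802)
side blue in fork: x -1068.5 y 536.1 z above underside 30.1 world ([-93.5, 686.5, 60.4], 100.4, 638)
side blue in fork: x 5.0 y -45.0 z above underside 18.6 world ([473.5, -394.5, 74.1], 88.9, 172)
```

Call:
arm_command --rows '[[[-0.063,0,0,0,0,0,-1],[-0.127,0,0,0,0,0,-1],[-0.19,0,0,0,0,0,-1],[-0.253,0,0,0,0,0,-1],[-0.317,0,0,0,0,0,-1],[-0.38,0,0,0,0,0,-1],[-0.443,0,0,0,0,0,-1],[-0.507,0,0,0,0,0,-1],[-0.57,0,0,0,0,0,-1],[-0.633,0,0,0,0,0,-1]]]'

```text
t: 23.62
eef_pos: [298.7, -223.0, 330.0]
tcp_rot: [-3.142, -0.0, -0.592]
ft_force: [-0.0, 0.1, -3.4]
opening: 0.229
grip_force: 30.0
```

Call:
arm_command --rows '[[[0,0,0,0,0,0,-1],[0,0,-0.072,0,0,0,-1],[0,0,-0.144,0,0,0,-1],[0,0,-0.216,0,0,0,-1],[0,0,-0.288,0,0,0,-1],[0,0,-0.36,0,0,0,-1]]]'

```text
t: 24.12
eef_pos: [299.6, -223.6, 384.6]
tcp_rot: [-3.142, -0.0, -0.592]
ft_force: [0.6, -0.3, -2.6]
opening: 0.23
grip_force: 30.0
```

```bash
python3 - <<'E'
from plan import *
sync()
for n in("top","side"):
    p,W=forkmeas(n,"k2_"+n)
    for c,v in disc(p,W).items():
        for d in v:
            if d[0][0]>250: print(n,c,d,'kiln',(np.array(d[0][:2])-KC)@fr(KY),'rack',(np.array(d[0][:2])-RC)@fr(RY))
plan(swing(gf(RC,RY,-98,98,112),RY,30,0))
E
```

```text
cmd-meas [-0.1  0.1 -0.5] deg 0.02 t 24.1 F [ 0.6 -0.3 -2.6] M [0.11 0.28 0.06] grip 30.0 open 0.23
top tineL 145 x [ 66.6 193.3] ymid 18.8 yslope -0.002 y0 19.2 z@grip -84.6 zslope -0.0032 z@140 -85.0
top tineR 139 x [ 67.1 192.7] ymid -13.4 yslope 0.0032 y0 -13.5 z@grip -83.7 zslope -0.0069 z@140 -84.7
top handle 232 x [-132.4  -33.9] ymid 3.9 yslope 0.0577 y0 11.2 z@grip 4.3 zslope -0.0132 z@140 2.5
top red ([782.9, 70.3, 31.3], 86.3, 233) kiln [ -0.61862128 449.51503938] rack [  70.97563803 -309.69990121]
top red ([534.1, 408.4, 35.6], 89.9, 184) kiln [-395.69929916  591.37520985] rack [ 11.47675276 105.83942624]
top red ([534.3, 408.7, 14.3], 90.7, 52) kiln [-395.70062024  591.73576256] rack [ 11.79477868 106.00930712]
side tineL 285 x [ 66.5 194.1] ymid 15.3 yslope -0.0 y0 14.8 z@grip -83.8 zslope -0.0 z@140 -83.8
side tineR 301 x [ 66.8 193.8] ymid -16.4 yslope 0.0004 y0 -17.0 z@grip -84.1 zslope 0.0017 z@140 -83.9
side handle 151 x [-131.9  -96. ] ymid -2.4 yslope -0.1359 y0 -21.9 z@grip -16.7 zslope -0.1751 z@140 -41.2
side red ([533.4, 409.2, 39.2], 88.6, 147) kiln [-396.72
[... 694 characters left out ...]
-0.398,0.01,0,0,-0.0192,-1],[-0.018,-0.532,0.013,0,0,-0.0256,-1],[-0.04,-0.665,0.016,0,0,-0.032,-1],[-0.068,-0.797,0.02,0,0,-0.0383,-1],[-0.104,-0.929,0.023,0,0,-0.0447,-1]]]
7 [[[-0.005,-0.136,0.003,0,0,-0.0064,-1],[-0.017,-0.273,0.006,0,0,-0.0128,-1],[-0.036,-0.41,0.009,0,0,-0.0192,-1],[-0.062,-0.546,0.013,0,0,-0.0256,-1],[-0.095,-0.682,0.016,0,0,-0.032,-1],[-0.135,-0.816,0.019,0,0,-0.0384,-1],[-0.182,-0.948,0.022,0,0,-0.0448,-1]]]
7 [[[-0.016,-0.141,0.004,0,0,-0.0063,-1],[-0.039,-0.281,0.007,0,0,-0.0127,-1],[-0.069,-0.421,0.01,0,0,-0.0191,-1],[-0.106,-0.559,0.013,0,0,-0.0255,-1],[-0.139,-0.662,0.016,0,0,-0.0303,-1],[-0.164,-0.73,0.017,0,0,-0.0335,-1],[-0.176,-0.763,0.018,0,0,-0.0351,-1]]]
```

View pics/k2_top.png

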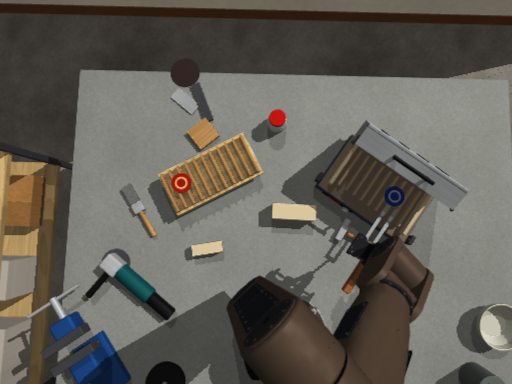

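The top view shows blue flat on the kiln bars at (395,196), red still at (181,183), and the fork clear at (378,222). I swing to the rack for red.

Call:
arm_command --rows '[[[0.005,-0.031,0.001,0,0,-0.0016,-1],[0.013,-0.095,0.002,0,0,-0.0048,-1],[0.022,-0.19,0.005,0,0,-0.0096,-1],[0.028,-0.318,0.008,0,0,-0.016,-1],[0.027,-0.447,0.011,0,0,-0.0224,-1],[0.021,-0.577,0.015,0,0,-0.0287,-1],[0.007,-0.706,0.018,0,0,-0.0351,-1],[-0.013,-0.835,0.021,0,0,-0.0415,-1],[-0.041,-0.964,0.024,0,0,-0.0479,-1]]]'

```text
t: 24.97
eef_pos: [375.6, -99.0, 379.5]
tcp_rot: [-3.141, 0.001, -0.288]
ft_force: [-0.3, -0.2, -2.8]
opening: 0.23
grip_force: 30.0
```

Call:
arm_command --rows '[[[0.006,-0.132,0.003,0,0,-0.0064,-1],[0.005,-0.265,0.007,0,0,-0.0128,-1],[-0.003,-0.398,0.01,0,0,-0.0192,-1],[-0.018,-0.532,0.013,0,0,-0.0256,-1],[-0.04,-0.665,0.016,0,0,-0.032,-1],[-0.068,-0.797,0.02,0,0,-0.0383,-1],[-0.104,-0.929,0.023,0,0,-0.0447,-1]]]'

```text
t: 25.55
eef_pos: [400.2, 39.2, 376.0]
tcp_rot: [-3.141, 0.001, -0.007]
ft_force: [0.3, -0.7, -2.8]
opening: 0.227
grip_force: 30.0
```

Call:
arm_command --rows '[[[-0.005,-0.136,0.003,0,0,-0.0064,-1],[-0.017,-0.273,0.006,0,0,-0.0128,-1],[-0.036,-0.41,0.009,0,0,-0.0192,-1],[-0.062,-0.546,0.013,0,0,-0.0256,-1],[-0.095,-0.682,0.016,0,0,-0.032,-1],[-0.135,-0.816,0.019,0,0,-0.0384,-1],[-0.182,-0.948,0.022,0,0,-0.0448,-1]]]'

```text
t: 26.13
eef_pos: [373.8, 181.7, 372.7]
tcp_rot: [-3.141, 0.001, 0.274]
ft_force: [0.2, 0.2, -2.2]
opening: 0.229
grip_force: 30.0
```

Call:
arm_command --rows '[[[-0.016,-0.141,0.004,0,0,-0.0063,-1],[-0.039,-0.281,0.007,0,0,-0.0127,-1],[-0.069,-0.421,0.01,0,0,-0.0191,-1],[-0.106,-0.559,0.013,0,0,-0.0255,-1],[-0.139,-0.662,0.016,0,0,-0.0303,-1],[-0.164,-0.73,0.017,0,0,-0.0335,-1],[-0.176,-0.763,0.018,0,0,-0.0351,-1]]]'

```text
t: 26.72
eef_pos: [317.1, 284.7, 370.0]
tcp_rot: [-3.142, 0.001, 0.495]
ft_force: [-0.0, 0.4, -2.8]
opening: 0.236
grip_force: 30.0
```

```bash
python3 - <<'E'
from plan import *
sync()
for n in("top","side"):
    p,W=forkmeas(n)
    for c,v in disc(p,W).items():
        for d in v:
            if d[0][0]>250: print(n,c,d,'kiln',((np.array(d[0][:2])-KC)@fr(KY)).round(1),'rack',((np.array(d[0][:2])-RC)@fr(RY)).round(1))
T=tool(28.2); g=lambda x,z:gf(RC,RY,x,98,z)
plan([(g(-98,85),T,3,-1),(g(-98,71),T,3,-1),(g(0,71),T,14,-1)])
plan([(g(0,79),T,3,-1),(g(0,89),T,6,-1),(g(0,110),T,4,-1),(g(0,125),T,2,-1)])
E
```

```text
cmd-meas [ 0.9 -1.1  1. ] deg 0.18 t 26.7 F [-0.   0.4 -2.8] M [-0.08  0.22  0.03] grip 30.0 open 0.236
top tineL 125 x [ 75.  193.8] ymid 17.1 yslope -0.0009 y0 17.2 z@grip -83.8 zslope -0.0007 z@140 -83.9
top tineR 132 x [ 66.8 193. ] ymid -14.9 yslope 0.0072 y0 -16.1 z@grip -83.9 zslope 0.0014 z@140 -83.7
top red ([783.6, 70.3, 31.3], 86.0, 234) kiln [ -0.  449.9] rack [  71.6 -310. ]
top red ([534.1, 408.4, 35.6], 90.1, 185) kiln [-395.7  591.4] rack [ 11.5 105.8]
top red ([533.6, 409.2, 14.1], 90.8, 52) kiln [-396.6  591.8] rack [ 11.4 106.8]
side tineL 97 x [ 66.2 191.9] ymid 16.3 yslope -0.0061 y0 16.6 z@grip -85.7 zslope -0.001 z@140 -85.9
side tineR 104 x [ 66.6 192.3] ymid -15.3 yslope 0.0139 y0 -17.9 z@grip -82.3 zslope -0.0342 z@140 -87.1
side handle 297 x [-134.9  -34.4] ymid -2.2 yslope -0.013 y0 -6.7 z@grip 2.7 zslope 0.0065 z@140 3.6
side red ([534.3, 407.3, 39.4], 89.2, 145) kiln [-394.9  590.6] rack [ 11.1 104.8]
side red ([742.6, -49.8, 154.4], 84.9, 117) kiln [ 32.9 327.4] rack [ -21.3 -396.5]
10 [[[0,0,0.06,0,0,0,-1],[0,0,0.12,0,0,0,-1],[0,0,0.18,0,0,0,-1],[0,0,0.211,0,0,0,-1],[0,0,0.242,0,0,0,-1],[0,0,0.273,0,0,0,-1],[0.046,0,0.273,0,0,0,-1],[0.093,0,0.273,0,0,0,-1],[0.14,0,0.273,0,0,0,-1],[0.186,0,0.273,0,0,0,-1]]]
10 [[[0.047,0,0,0,0,0,-1],[0.094,0,0,0,0,0,-1],[0.14,0,0,0,0,0,-1],[0.187,0,0,0,0,0,-1],[0.234,0,0,0,0,0,-1],[0.28,0,0,0,0,0,-1],[0.327,0,0,0,0,0,-1],[0.374,0,0,0,0,0,-1],[0.42,0,0,0,0,0,-1],[0.467,0,0,0,0,0,-1]]]
10 [[[0,0,-0.018,0,0,0,-1],[0,0,-0.035,0,0,0,-1],[0,0,-0.053,0,0,0,-1],[0,0,-0.064,0,0,0,-1],[0,0,-0.075,0,0,0,-1],[0,0,-0.086,0,0,0,-1],[0,0,-0.097,0,0,0,-1],[0,0,-0.108,0,0,0,-1],[0,0,-0.12,0,0,0,-1],[0,0,-0.155,0,0,0,-1]]]
5 [[[0,0,-0.035,0,0,0,-1],[0,0,-0.07,0,0,0,-1],[0,0,-0.105,0,0,0,-1],[0,0,-0.155,0,0,0,-1],[0,0,-0.205,0,0,0,-1]]]
```

Call:
arm_command --rows '[[[0,0,0.06,0,0,0,-1],[0,0,0.12,0,0,0,-1],[0,0,0.18,0,0,0,-1],[0,0,0.211,0,0,0,-1],[0,0,0.242,0,0,0,-1],[0,0,0.273,0,0,0,-1],[0.046,0,0.273,0,0,0,-1],[0.093,0,0.273,0,0,0,-1],[0.14,0,0.273,0,0,0,-1],[0.186,0,0.273,0,0,0,-1]]]'

```text
t: 27.65
eef_pos: [343.5, 297.2, 330.4]
tcp_rot: [-3.141, -0.001, 0.492]
ft_force: [0.3, -0.2, -2.7]
opening: 0.227
grip_force: 30.0
```

Call:
arm_command --rows '[[[0.047,0,0,0,0,0,-1],[0.094,0,0,0,0,0,-1],[0.14,0,0,0,0,0,-1],[0.187,0,0,0,0,0,-1],[0.234,0,0,0,0,0,-1],[0.28,0,0,0,0,0,-1],[0.327,0,0,0,0,0,-1],[0.374,0,0,0,0,0,-1],[0.42,0,0,0,0,0,-1],[0.467,0,0,0,0,0,-1]]]'

```text
t: 28.48
eef_pos: [404.9, 330.2, 330.0]
tcp_rot: [-3.142, 0.0, 0.492]
ft_force: [-1.1, 0.1, -2.5]
opening: 0.236
grip_force: 30.0
```

```bash
python3 - <<'E'
from plan import *
s=state();print(s['ft_force'],s['eef_pos'],'expect',np.array(gf(RC,RY,0,98,71))+[0,0,171]); carried("red")
E
```

```text
[-1.11156832  0.08117956 -2.48374675] [404.9080217  330.18870444 330.01321957] expect [404.30754175 329.91063122 330.        ]
top red in fork: x 71.4 y -407.8 z above underside 14.9 world ([783.9, 70.7, 31.7], 85.9, 234)
top red in fork: x 10.9 y 8.3 z above underside 18.6 world ([534.0, 408.8, 35.5], 89.6, 182)
top red in fork: x 10.5 y 8.1 z above underside 19.9 world ([533.7, 408.5, 13.9], 90.9, 52)
side red in fork: x 11.6 y 6.6 z above underside 17.5 world ([535.4, 407.7, 38.9], 88.5, 148)
side red in fork: x -22.9 y -491.5 z above underside 13.9 world ([740.4, -47.6, 152.8], 84.9, 116)
```

Call:
arm_command --rows '[[[0,0,-0.018,0,0,0,-1],[0,0,-0.035,0,0,0,-1],[0,0,-0.053,0,0,0,-1],[0,0,-0.064,0,0,0,-1],[0,0,-0.075,0,0,0,-1],[0,0,-0.086,0,0,0,-1],[0,0,-0.097,0,0,0,-1],[0,0,-0.108,0,0,0,-1],[0,0,-0.12,0,0,0,-1],[0,0,-0.155,0,0,0,-1]]]'

```text
t: 29.42
eef_pos: [404.2, 329.8, 353.0]
tcp_rot: [3.142, 0.001, 0.492]
ft_force: [0.5, -0.9, -4.4]
opening: 0.229
grip_force: 30.0
```

Call:
arm_command --rows '[[[0,0,-0.035,0,0,0,-1],[0,0,-0.07,0,0,0,-1],[0,0,-0.105,0,0,0,-1],[0,0,-0.155,0,0,0,-1],[0,0,-0.205,0,0,0,-1]]]'

```text
t: 29.83
eef_pos: [404.3, 329.8, 384.8]
tcp_rot: [-3.142, -0.0, 0.492]
ft_force: [-0.3, -0.8, -3.9]
opening: 0.228
grip_force: 30.0
```

```bash
python3 - <<'E'
from plan import *
sync(); carried("red")
plan(swing(gf(KC,KY,-40,64,125),KY,46,0))
E
```

```text
cmd-meas [ 0.   0.  -0.8] deg 0.01 t 29.8 F [-0.3 -0.8 -3.9] M [-0.25  0.4  -0.02] grip 30.0 open 0.228
top red in fork: x 71.5 y -409.3 z above underside -39.8 world ([784.1, 69.1, 32.1], 86.0, 234)
top red in fork: x 12.1 y 8.4 z above underside 8.0 world ([534.4, 409.1, 35.9], 133.8, 198)
top red in fork: x 10.9 y 8.0 z above underside 8.5 world ([533.5, 408.2, 14.3], 134.3, 56)
side red in fork: x 28.8 y 17.5 z above underside 8.4 world ([544.8, 425.0, 57.6], 134.2, 140)
side red in fork: x -27.8 y -486.4 z above underside -41.0 world ([733.1, -45.8, 153.0], 84.8, 114)
10 [[[0.001,0.021,0,0,0,0.001,-1],[0.003,0.063,0,0,0,0.003,-1],[0.004,0.126,0,0,0,0.006,-1],[0.004,0.209,0,0,0,0.01,-1],[0.002,0.292,0,0,0,0.014,-1],[-0.002,0.375,0,0,0,0.0181,-1],[-0.008,0.457,0,0,0,0.0221,-1],[-0.016,0.539,0,0,0,0.0261,-1],[-0.026,0.62,0,0,0,0.0301,-1],[-0.038,0.701,0,0,0,0.0341,-1]]]
10 [[[0.004,0.081,0,0,0,0.004,-1],[0.006,0.163,0,0,0,0.008,-1],[0.005,0.243,0,0,0,0.012,-1],[0.003,0.324,0,0,0,0.016,-1],[-0.001,0.404,0,0,0,0.0201,-1],[-0.007,0.484,0,0,0,0.0241,-1],[-0.016,0.563,0,0,0,0.0281,-1],[
[... 191 characters left out ...]
5,0.313,0,0,0,0.0161,-1],[0.001,0.39,0,0,0,0.0201,-1],[-0.004,0.467,0,0,0,0.0241,-1],[-0.012,0.544,0,0,0,0.0281,-1],[-0.021,0.62,0,0,0,0.0321,-1],[-0.032,0.695,0,0,0,0.0361,-1],[-0.044,0.77,0,0,0,0.0401,-1]]]
10 [[[0.004,0.076,0,0,0,0.0041,-1],[0.007,0.151,0,0,0,0.0081,-1],[0.008,0.227,0,0,0,0.0121,-1],[0.007,0.302,0,0,0,0.0161,-1],[0.004,0.376,0,0,0,0.0201,-1],[-0.001,0.451,0,0,0,0.0241,-1],[-0.007,0.524,0,0,0,0.0281,-1],[-0.016,0.598,0,0,0,0.0321,-1],[-0.026,0.671,0,0,0,0.0361,-1],[-0.037,0.743,0,0,0,0.0402,-1]]]
6 [[[0.004,0.073,0,0,0,0.004,-1],[0.007,0.145,0,0,0,0.008,-1],[0.009,0.218,0,0,0,0.012,-1],[0.009,0.272,0,0,0,0.015,-1],[0.008,0.308,0,0,0,0.017,-1],[0.007,0.326,0,0,0,0.018,-1]]]
```

Call:
arm_command --rows '[[[0.001,0.021,0,0,0,0.001,-1],[0.003,0.063,0,0,0,0.003,-1],[0.004,0.126,0,0,0,0.006,-1],[0.004,0.209,0,0,0,0.01,-1],[0.002,0.292,0,0,0,0.014,-1],[-0.002,0.375,0,0,0,0.0181,-1],[-0.008,0.457,0,0,0,0.0221,-1],[-0.016,0.539,0,0,0,0.0261,-1],[-0.026,0.62,0,0,0,0.0301,-1],[-0.038,0.701,0,0,0,0.0341,-1]]]'

```text
t: 30.77
eef_pos: [449.4, 233.2, 384.0]
tcp_rot: [-3.142, -0.0, 0.275]
ft_force: [0.2, 0.3, -4.1]
opening: 0.231
grip_force: 30.0
```

Call:
arm_command --rows '[[[0.004,0.081,0,0,0,0.004,-1],[0.006,0.163,0,0,0,0.008,-1],[0.005,0.243,0,0,0,0.012,-1],[0.003,0.324,0,0,0,0.016,-1],[-0.001,0.404,0,0,0,0.0201,-1],[-0.007,0.484,0,0,0,0.0241,-1],[-0.016,0.563,0,0,0,0.0281,-1],[-0.026,0.642,0,0,0,0.0321,-1],[-0.038,0.72,0,0,0,0.0361,-1],[-0.051,0.798,0,0,0,0.0401,-1]]]'

```text
t: 31.6
eef_pos: [474.6, 116.1, 384.1]
tcp_rot: [-3.142, -0.0, 0.024]
ft_force: [-0.9, -0.2, -4.2]
opening: 0.227
grip_force: 30.0
```

Call:
arm_command --rows '[[[0.004,0.079,0,0,0,0.004,-1],[0.006,0.157,0,0,0,0.008,-1],[0.006,0.235,0,0,0,0.0121,-1],[0.005,0.313,0,0,0,0.0161,-1],[0.001,0.39,0,0,0,0.0201,-1],[-0.004,0.467,0,0,0,0.0241,-1],[-0.012,0.544,0,0,0,0.0281,-1],[-0.021,0.62,0,0,0,0.0321,-1],[-0.032,0.695,0,0,0,0.0361,-1],[-0.044,0.77,0,0,0,0.0401,-1]]]'

```text
t: 32.43
eef_pos: [470.7, 0.5, 384.0]
tcp_rot: [-3.141, -0.0, -0.228]
ft_force: [0.3, -0.2, -4.1]
opening: 0.233
grip_force: 30.0
```

Call:
arm_command --rows '[[[0.004,0.076,0,0,0,0.0041,-1],[0.007,0.151,0,0,0,0.0081,-1],[0.008,0.227,0,0,0,0.0121,-1],[0.007,0.302,0,0,0,0.0161,-1],[0.004,0.376,0,0,0,0.0201,-1],[-0.001,0.451,0,0,0,0.0241,-1],[-0.007,0.524,0,0,0,0.0281,-1],[-0.016,0.598,0,0,0,0.0321,-1],[-0.026,0.671,0,0,0,0.0361,-1],[-0.037,0.743,0,0,0,0.0402,-1]]]'

```text
t: 33.27
eef_pos: [440.1, -106.7, 384.0]
tcp_rot: [-3.141, -0.0, -0.481]
ft_force: [-0.2, -0.0, -4.1]
opening: 0.228
grip_force: 30.0
```

Call:
arm_command --rows '[[[0.004,0.073,0,0,0,0.004,-1],[0.007,0.145,0,0,0,0.008,-1],[0.009,0.218,0,0,0,0.012,-1],[0.009,0.272,0,0,0,0.015,-1],[0.008,0.308,0,0,0,0.017,-1],[0.007,0.326,0,0,0,0.018,-1]]]'

```text
t: 33.77
eef_pos: [418.6, -150.3, 384.0]
tcp_rot: [-3.142, -0.0, -0.593]
ft_force: [-0.2, -0.4, -3.4]
opening: 0.226
grip_force: 30.0
```

```bash
python3 - <<'E'
from plan import *
sync(); carried("red")
for n in("top","side"):
    p,W=forkmeas(n,"k3_"+n)
    for d in disc(p,W).get("blue",[]):
        if d[0][0]>250: print(n,d,'kiln',((np.array(d[0][:2])-KC)@fr(KY)).round(1))
E
```

```text
cmd-meas [0.4 0.7 0. ] deg 0.11 t 33.8 F [-0.2 -0.4 -3.4] M [ 0.16  0.47 -0.03] grip 30.0 open 0.226
top red in fork: x 40.6 y 386.8 z above underside -38.7 world ([784.6, 69.4, 32.4], 86.3, 234)
top red in fork: x 22.2 y 3.4 z above underside 8.1 world ([554.9, -238.2, 46.6], 133.1, 187)
top red in fork: x 11.4 y 8.5 z above underside 9.1 world ([548.8, -227.9, 15.3], 134.1, 59)
side red in fork: x 74.8 y 268.0 z above underside -40.1 world ([746.5, -48.3, 156.1], 84.9, 112)
side red in fork: x 12.1 y 7.4 z above underside 6.6 world ([548.8, -229.3, 37.0], 131.6, 208)
side red in fork: x 12.9 y 8.5 z above underside 7.5 world ([550.1, -228.8, 16.7], 132.5, 97)
top tineL 156 x [ 67.7 192.7] ymid 16.0 yslope -0.045 y0 23.5 z@grip -83.7 zslope 0.0235 z@140 -80.4
top tineR 91 x [123.3 194.5] ymid -15.0 yslope 0.0075 y0 -15.3 z@grip -73.1 zslope -0.0478 z@140 -79.8
top handle 151 x [-133.2  -41.4] ymid 3.4 yslope 0.1141 y0 17.5 z@grip 1.2 zslope -0.0533 z@140 -6.2
side tineL 217 x [ 66.6 167.3] ymid 16.0 yslope 0.0235 y0 12.5 z@grip -90.6 zslope 0.0665 z@140 -81.3
side tineR 232 x [ 66.8 166.8] ymid -16.1 yslope 0.0086 y0 -17.8 z@grip -90.7 zslope 0.0621 z@140 -82.0
side handle 243 x [-131.9  -36. ] ymid -2.8 yslope -0.0768 y0 -14.7 z@grip -8.8 zslope -0.1069 z@140 -23.8
side ([492.6, -357.4, 33.8], 88.7, 171) kiln [ -3.  -67.4]
```

View pics/k3_side.png

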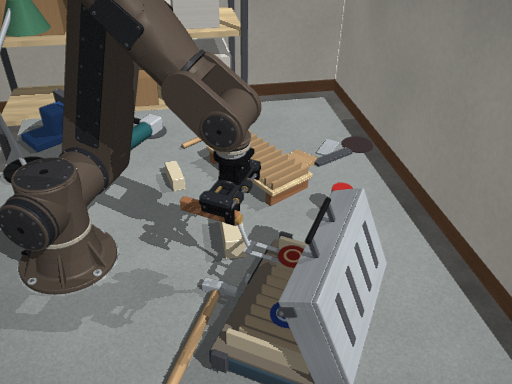

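The image shows red level on the fork at (292,257) and blue resting on the bars at (281,313). I place red the same way.

```bash
python3 - <<'E'
from plan import *
T=tool(KY); g=lambda x,z:gf(KC,KY,x,64,z)
w=[(g(-40+32*s,125),T,1,-1) for s in ease(6,3)]
plan(w+[(g(-8,98),T,4,-1)])
plan([(g(-8,98),T,1,-1),(g(-8,88),T,3,-1),(g(-8,78),T,6,-1)])
plan([(g(-8,71),T,2,-1),(g(-8,71),T,1,-1)])
plan([(g(-98,71),T,9,-1),(g(-98,71),T,1,-1)])
plan([(g(-98,125),T,5,-1)])
E
```

```text
10 [[[0.018,0,0,0,0,0,-1],[0.054,0,0,0,0,0,-1],[0.107,0,0,0,0,0,-1],[0.16,0,0,0,0,0,-1],[0.196,0,0,0,0,0,-1],[0.214,0,0,0,0,0,-1],[0.214,0,0.045,0,0,0,-1],[0.214,0,0.09,0,0,0,-1],[0.214,0,0.135,0,0,0,-1],[0.214,0,0.18,0,0,0,-1]]]
10 [[[0,0,0,0,0,0,-1],[0,0,0.023,0,0,0,-1],[0,0,0.045,0,0,0,-1],[0,0,0.067,0,0,0,-1],[0,0,0.078,0,0,0,-1],[0,0,0.089,0,0,0,-1],[0,0,0.1,0,0,0,-1],[0,0,0.112,0,0,0,-1],[0,0,0.123,0,0,0,-1],[0,0,0.134,0,0,0,-1]]]
3 [[[0,0,0.023,0,0,0,-1],[0,0,0.046,0,0,0,-1],[0,0,0.046,0,0,0,-1]]]
10 [[[-0.067,0,0,0,0,0,-1],[-0.133,0,0,0,0,0,-1],[-0.2,0,0,0,0,0,-1],[-0.267,0,0,0,0,0,-1],[-0.333,0,0,0,0,0,-1],[-0.4,0,0,0,0,0,-1],[-0.467,0,0,0,0,0,-1],[-0.534,0,0,0,0,0,-1],[-0.6,0,0,0,0,0,-1],[-0.6,0,0,0,0,0,-1]]]
5 [[[0,0,-0.072,0,0,0,-1],[0,0,-0.144,0,0,0,-1],[0,0,-0.216,0,0,0,-1],[0,0,-0.288,0,0,0,-1],[0,0,-0.36,0,0,0,-1]]]
```

Call:
arm_command --rows '[[[0.018,0,0,0,0,0,-1],[0.054,0,0,0,0,0,-1],[0.107,0,0,0,0,0,-1],[0.16,0,0,0,0,0,-1],[0.196,0,0,0,0,0,-1],[0.214,0,0,0,0,0,-1],[0.214,0,0.045,0,0,0,-1],[0.214,0,0.09,0,0,0,-1],[0.214,0,0.135,0,0,0,-1],[0.214,0,0.18,0,0,0,-1]]]'

```text
t: 34.8
eef_pos: [445.3, -167.4, 356.0]
tcp_rot: [-3.142, 0.001, -0.592]
ft_force: [0.4, -0.2, -3.9]
opening: 0.226
grip_force: 30.0
```

Call:
arm_command --rows '[[[0,0,0,0,0,0,-1],[0,0,0.023,0,0,0,-1],[0,0,0.045,0,0,0,-1],[0,0,0.067,0,0,0,-1],[0,0,0.078,0,0,0,-1],[0,0,0.089,0,0,0,-1],[0,0,0.1,0,0,0,-1],[0,0,0.112,0,0,0,-1],[0,0,0.123,0,0,0,-1],[0,0,0.134,0,0,0,-1]]]'

```text
t: 35.63
eef_pos: [445.7, -167.5, 336.9]
tcp_rot: [-3.141, -0.001, -0.592]
ft_force: [-0.9, -0.4, -2.7]
opening: 0.229
grip_force: 30.0
```

Call:
arm_command --rows '[[[0,0,0.023,0,0,0,-1],[0,0,0.046,0,0,0,-1],[0,0,0.046,0,0,0,-1]]]'

```text
t: 35.88
eef_pos: [445.5, -167.5, 329.4]
tcp_rot: [-3.142, 0.001, -0.592]
ft_force: [-0.3, -0.7, -3.3]
opening: 0.23
grip_force: 30.0
```

```bash
python3 - <<'E'
from plan import *
s=state();print(s['ft_force'],s['moment'],s['eef_pos'],'expect',np.array(gf(KC,KY,-8,64,71))+[0,0,171]); carried("red")
E
```

```text
[-0.26091423 -0.71672295 -3.31505328] [0.03811115 0.28516593 0.03465309] [ 445.5039796  -167.47645286  329.36092064] expect [ 445.55251742 -167.48097564  330.        ]
top red in fork: x 8.7 y 385.5 z above underside 15.7 world ([783.8, 69.7, 31.8], 86.1, 234)
top red in fork: x -28.8 y 19.9 z above underside 19.7 world ([548.8, -212.9, 83.3], 90.1, 162)
top red in fork: x 12.1 y 8.4 z above underside 20.9 world ([576.3, -245.2, 15.0], 91.3, 55)
side red in fork: x 31.0 y 265.2 z above underside 14.7 world ([735.2, -42.6, 153.1], 85.1, 112)
side red in fork: x -16.1 y 7.7 z above underside 18.3 world ([552.5, -230.1, 20.4], 88.7, 32)
```

Call:
arm_command --rows '[[[-0.067,0,0,0,0,0,-1],[-0.133,0,0,0,0,0,-1],[-0.2,0,0,0,0,0,-1],[-0.267,0,0,0,0,0,-1],[-0.333,0,0,0,0,0,-1],[-0.4,0,0,0,0,0,-1],[-0.467,0,0,0,0,0,-1],[-0.534,0,0,0,0,0,-1],[-0.6,0,0,0,0,0,-1],[-0.6,0,0,0,0,0,-1]]]'

```text
t: 36.82
eef_pos: [369.3, -116.3, 330.0]
tcp_rot: [3.142, 0.001, -0.591]
ft_force: [0.7, 0.2, -2.4]
opening: 0.23
grip_force: 30.0
```

Call:
arm_command --rows '[[[0,0,-0.072,0,0,0,-1],[0,0,-0.144,0,0,0,-1],[0,0,-0.216,0,0,0,-1],[0,0,-0.288,0,0,0,-1],[0,0,-0.36,0,0,0,-1]]]'

```text
t: 37.23
eef_pos: [371.0, -117.4, 384.6]
tcp_rot: [-3.141, -0.0, -0.592]
ft_force: [-0.2, -0.3, -3.1]
opening: 0.229
grip_force: 30.0
```

```bash
python3 - <<'E'
from plan import *
sync()
for n in("top","side"):
    p,W=forkmeas(n,"k4_"+n)
    for c,v in disc(p,W).items():
        for d in v:
            if d[0][0]>250 and d[0][1]<0: print(n,c,d,'kiln',((np.array(d[0][:2])-KC)@fr(KY)).round(1))
a=cv2.imread("pics/k4_top.png")[100:260,290:480];b=cv2.imread("pics/k4_side.png")[190:350,190:390]
cv2.imwrite("pics/k4.png",np.hstack([cv2.resize(a,(400,337)),cv2.resize(b,(400,337))]))
plan(swing([486.5,6.6,200],-.5,22))
E
```

```text
cmd-meas [-0.1  0.1 -0.5] deg 0.02 t 37.2 F [-0.2 -0.3 -3.1] M [0.07 0.26 0.04] grip 30.0 open 0.229
top tineL 125 x [ 67.8 192.6] ymid 18.5 yslope -0.008 y0 19.7 z@grip -86.0 zslope 0.0059 z@140 -85.2
top tineR 99 x [ 98.2 192.3] ymid -13.6 yslope 0.006 y0 -14.5 z@grip -83.9 zslope -0.0101 z@140 -85.3
top handle 125 x [-133.3  -56.4] ymid 3.2 yslope 0.146 y0 21.8 z@grip 0.3 zslope -0.05 z@140 -6.7
top red ([576.8, -249.3, 39.8], 90.1, 173) kiln [ 6.6 69.3]
top red ([576.9, -245.5, 15.0], 90.9, 54) kiln [ 4.5 72.5]
side tineL 228 x [ 66.3 193.3] ymid 15.5 yslope -0.0025 y0 15.3 z@grip -84.8 zslope 0.0053 z@140 -84.1
side tineR 240 x [ 66.9 193.7] ymid -16.4 yslope 0.0024 y0 -17.5 z@grip -83.6 zslope -0.0028 z@140 -84.0
side handle 216 x [-132.5  -37. ] ymid -3.3 yslope -0.0784 y0 -15.4 z@grip -12.5 zslope -0.1406 z@140 -32.2
side red ([734.4, -44.3, 151.7], 85.2, 113) kiln [ 23.  327.3]
side red ([553.0, -228.4, 21.0], 89.3, 32) kiln [-24.8  73.4]
side blue ([492.3, -358.4, 34.0], 88.5, 172) kiln [ -2.7 -68.4]
10 [[[0.005,-0.013,0.001,0,0,-0.0012,-1],[0.015,-0.039,0.003,0,0,-0.0037,-1],[0.03,-0.078,0.007,0,0,-0.0073,-1],[0.048,-0.132,0.011,0,0,-0.0122,-1],[0.065,-0.186,0.016,0,0,-0.0171,-1],[0.082,-0.241,0.021,0,0,-0.022,-1],[0.097,-0.296,0.025,0,0,-0.0269,-1],[0.111,-0.353,0.03,0,0,-0.0317,-1],[0.124,-0.41,0.034,0,0,-0.0366,-1],[0.135,-0.468,0.039,0,0,-0.0415,-1]]]
10 [[[0.025,-0.054,0.005,0,0,-0.0049,-1],[0.049,-0.109,0.009,0,0,-0.0098,-1],[0.073,-0.166,0.014,0,0,-0.0146,-1],[0.095,-0.223,0.018,0,0,-0.0195,-1],[0.115,-0.28,0.023,0,0,-0.0244,-1],[0.135,-0.339,0.027,0,0,-0.0293,-1],[0.154,-0.399,0.032,0,0,-0.0342,-1],[0.171,-0.459,0.037,0,0,-0.0391,-1],[0.188,-0.521,0.041,0,0,-0.0439,-1],[0.199,-0.567,0.045,0,0,-0.0476,-1]]]
2 [[[0.016,-0.028,0.002,0,0,-0.0024,-1],[0.024,-0.042,0.003,0,0,-0.0037,-1]]]
```

View pics/k4.png

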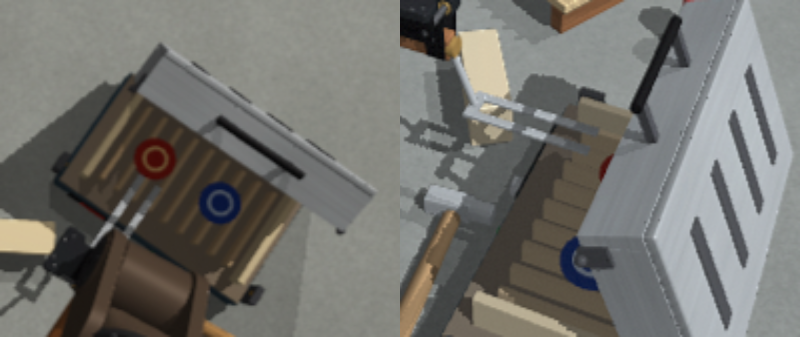

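Both discs lie flat and apart on the bars: red at (155,158) and blue at (220,203) in the left crop. I return the fork.

Call:
arm_command --rows '[[[0.005,-0.013,0.001,0,0,-0.0012,-1],[0.015,-0.039,0.003,0,0,-0.0037,-1],[0.03,-0.078,0.007,0,0,-0.0073,-1],[0.048,-0.132,0.011,0,0,-0.0122,-1],[0.065,-0.186,0.016,0,0,-0.0171,-1],[0.082,-0.241,0.021,0,0,-0.022,-1],[0.097,-0.296,0.025,0,0,-0.0269,-1],[0.111,-0.353,0.03,0,0,-0.0317,-1],[0.124,-0.41,0.034,0,0,-0.0366,-1],[0.135,-0.468,0.039,0,0,-0.0415,-1]]]'

```text
t: 38.17
eef_pos: [427.5, -69.6, 378.1]
tcp_rot: [-3.141, -0.0, -0.328]
ft_force: [-0.0, -0.7, -3.2]
opening: 0.232
grip_force: 30.0
```

Call:
arm_command --rows '[[[0.025,-0.054,0.005,0,0,-0.0049,-1],[0.049,-0.109,0.009,0,0,-0.0098,-1],[0.073,-0.166,0.014,0,0,-0.0146,-1],[0.095,-0.223,0.018,0,0,-0.0195,-1],[0.115,-0.28,0.023,0,0,-0.0244,-1],[0.135,-0.339,0.027,0,0,-0.0293,-1],[0.154,-0.399,0.032,0,0,-0.0342,-1],[0.171,-0.459,0.037,0,0,-0.0391,-1],[0.188,-0.521,0.041,0,0,-0.0439,-1],[0.199,-0.567,0.045,0,0,-0.0476,-1]]]'

```text
t: 39.0
eef_pos: [483.3, 1.3, 371.3]
tcp_rot: [-3.141, -0.0, -0.029]
ft_force: [0.4, -0.4, -2.7]
opening: 0.231
grip_force: 30.0
```

Call:
arm_command --rows '[[[0.016,-0.028,0.002,0,0,-0.0024,-1],[0.024,-0.042,0.003,0,0,-0.0037,-1]]]'

```text
t: 39.17
eef_pos: [486.8, 7.2, 370.9]
tcp_rot: [-3.141, 0.0, -0.007]
ft_force: [-0.9, 0.1, -2.6]
opening: 0.232
grip_force: 30.0
```

```bash
python3 - <<'E'
from plan import *
sync()
T=tool(-.5)
plan([([486.5,6.6,120],T,6,-1),([486.5,6.6,96],T,4,-1)])
plan([([486.5,6.6,88.5],T,6,-1),([486.5,6.6,88.5],T,2,-1)])
E
```

```text
cmd-meas [-0.3 -0.6  0.1] deg 0.11 t 39.2 F [-0.9  0.1 -2.6] M [-0.1   0.26 -0.02] grip 30.0 open 0.232
10 [[[0,0,0.089,0,0,0,-1],[0,0,0.178,0,0,0,-1],[0,0,0.267,0,0,0,-1],[0,0,0.356,0,0,0,-1],[0,0,0.445,0,0,0,-1],[0,0,0.533,0,0,0,-1],[0,0,0.573,0,0,0,-1],[0,0,0.613,0,0,0,-1],[0,0,0.653,0,0,0,-1],[0,0,0.693,0,0,0,-1]]]
8 [[[0,0,0.008,0,0,0,-1],[0,0,0.017,0,0,0,-1],[0,0,0.025,0,0,0,-1],[0,0,0.034,0,0,0,-1],[0,0,0.042,0,0,0,-1],[0,0,0.05,0,0,0,-1],[0,0,0.05,0,0,0,-1],[0,0,0.05,0,0,0,-1]]]
```

Call:
arm_command --rows '[[[0,0,0.089,0,0,0,-1],[0,0,0.178,0,0,0,-1],[0,0,0.267,0,0,0,-1],[0,0,0.356,0,0,0,-1],[0,0,0.445,0,0,0,-1],[0,0,0.533,0,0,0,-1],[0,0,0.573,0,0,0,-1],[0,0,0.613,0,0,0,-1],[0,0,0.653,0,0,0,-1],[0,0,0.693,0,0,0,-1]]]'

```text
t: 40.0
eef_pos: [486.6, 6.6, 266.9]
tcp_rot: [3.142, -0.001, -0.008]
ft_force: [-0.2, 0.1, -3.9]
opening: 0.23
grip_force: 30.0
```

Call:
arm_command --rows '[[[0,0,0.008,0,0,0,-1],[0,0,0.017,0,0,0,-1],[0,0,0.025,0,0,0,-1],[0,0,0.034,0,0,0,-1],[0,0,0.042,0,0,0,-1],[0,0,0.05,0,0,0,-1],[0,0,0.05,0,0,0,-1],[0,0,0.05,0,0,0,-1]]]'

```text
t: 40.67
eef_pos: [486.6, 6.6, 259.7]
tcp_rot: [-3.142, -0.001, -0.009]
ft_force: [0.7, 0.6, -1.7]
opening: 0.232
grip_force: 30.0
```

```bash
python3 - <<'E'
from plan import *
sync()
for n in("top","side"): forkmeas(n)
T=tool(-.5); b=bar(1.16)
plan([([486.5,6.6,88.5],T,4,0),([486.5,6.6,130],T,6,0)])
plan([([486.5,6.6,250],T,5,-.24),([450,-130,360],tool(25),5,-.24)])
plan([([b[0],b[1],b[2]+60],tool(56.1),9,-.24)])
E
```

```text
cmd-meas [-0.1 -0.  -0.1] deg 0.03 t 40.7 F [ 0.7  0.6 -1.7] M [-0.06  0.06 -0.01] grip 30.0 open 0.232
top tineL 130 x [ 96. 193.] ymid 16.0 yslope -0.0156 y0 18.1 z@grip -83.7 zslope -0.0072 z@140 -84.7
top tineR 134 x [ 91.8 192.6] ymid -16.3 yslope 0.0185 y0 -18.8 z@grip -83.3 zslope -0.0099 z@140 -84.7
side tineL 206 x [ 66.9 192.2] ymid 15.2 yslope 0.0011 y0 13.6 z@grip -85.7 zslope -0.0045 z@140 -86.3
side tineR 122 x [ 66.2 174.8] ymid -16.3 yslope -0.0062 y0 -16.9 z@grip -85.7 zslope -0.0018 z@140 -86.0
side handle 352 x [-133.5  -33.6] ymid -2.9 yslope -0.0001 y0 -5.9 z@grip 2.8 zslope -0.0017 z@140 2.5
10 [[[0,0,0,0,0,0,0],[0,0,0,0,0,0,0],[0,0,0,0,0,0,0],[0,0,0,0,0,0,0],[0,0,-0.046,0,0,0,0],[0,0,-0.092,0,0,0,0],[0,0,-0.138,0,0,0,0],[0,0,-0.184,0,0,0,0],[0,0,-0.23,0,0,0,0],[0,0,-0.276,0,0,0,0]]]
6 [[[0,0,-0.16,0,0,0,-0.24],[0,0,-0.32,0,0,0,-0.24],[0,0,-0.48,0,0,0,-0.24],[0,0,-0.64,0,0,0,-0.24],[0,0,-0.8,0,0,0,-0.24],[-0.047,0.182,-0.947,0,0,-0.0141,-0.24]]]
4 [[[-0.063,0.178,-0.147,0,0,-0.0142,-0.24],[-0.126,0.356,-0.293,0,0,-0.0284,-0.24],[-0.189,0.533,-0.44,0,0,-0.0425,-0.24],[-0.252,0.711,-0.587,0,0,-0.0567,-0.24]]]
6 [[[0.015,0.165,-0.014,0,0,-0.0096,-0.24],[0.03,0.33,-0.029,0,0,-0.0192,-0.24],[0.045,0.495,-0.043,0,0,-0.0288,-0.24],[0.061,0.66,-0.057,0,0,-0.0384,-0.24],[0.076,0.826,-0.072,0,0,-0.048,-0.24],[0.091,0.991,-0.086,0,0,-0.0576,-0.24]]]
3 [[[-0.044,0.159,-0.014,0,0,-0.0096,-0.24],[-0.089,0.319,-0.029,0,0,-0.0192,-0.24],[-0.133,0.479,-0.043,0,0,-0.0288,-0.24]]]
```

Call:
arm_command --rows '[[[0,0,0,0,0,0,0],[0,0,0,0,0,0,0],[0,0,0,0,0,0,0],[0,0,0,0,0,0,0],[0,0,-0.046,0,0,0,0],[0,0,-0.092,0,0,0,0],[0,0,-0.138,0,0,0,0],[0,0,-0.184,0,0,0,0],[0,0,-0.23,0,0,0,0],[0,0,-0.276,0,0,0,0]]]'

```text
t: 41.6
eef_pos: [486.5, 6.6, 301.9]
tcp_rot: [-3.142, -0.001, -0.008]
ft_force: [0.5, -0.1, 0.1]
opening: 0.496
grip_force: 0.0
```

Call:
arm_command --rows '[[[0,0,-0.16,0,0,0,-0.24],[0,0,-0.32,0,0,0,-0.24],[0,0,-0.48,0,0,0,-0.24],[0,0,-0.64,0,0,0,-0.24],[0,0,-0.8,0,0,0,-0.24],[-0.047,0.182,-0.947,0,0,-0.0141,-0.24]]]'

```text
t: 42.1
eef_pos: [479.3, -18.8, 445.1]
tcp_rot: [-3.141, -0.002, 0.08]
ft_force: [0.9, -1.2, 0.6]
opening: 0.379
grip_force: 0.0
```

Call:
arm_command --rows '[[[-0.063,0.178,-0.147,0,0,-0.0142,-0.24],[-0.126,0.356,-0.293,0,0,-0.0284,-0.24],[-0.189,0.533,-0.44,0,0,-0.0425,-0.24],[-0.252,0.711,-0.587,0,0,-0.0567,-0.24]]]'

```text
t: 42.43
eef_pos: [449.0, -130.9, 532.8]
tcp_rot: [3.141, -0.0, 0.441]
ft_force: [0.9, -0.0, 0.1]
opening: 0.38
grip_force: 0.0
```

Call:
arm_command --rows '[[[0.015,0.165,-0.014,0,0,-0.0096,-0.24],[0.03,0.33,-0.029,0,0,-0.0192,-0.24],[0.045,0.495,-0.043,0,0,-0.0288,-0.24],[0.061,0.66,-0.057,0,0,-0.0384,-0.24],[0.076,0.826,-0.072,0,0,-0.048,-0.24],[0.091,0.991,-0.086,0,0,-0.0576,-0.24]]]'

```text
t: 42.93
eef_pos: [525.4, -259.9, 544.6]
tcp_rot: [3.141, -0.0, 0.801]
ft_force: [-0.6, -0.2, 0.1]
opening: 0.381
grip_force: 0.0
```

Call:
arm_command --rows '[[[-0.044,0.159,-0.014,0,0,-0.0096,-0.24],[-0.089,0.319,-0.029,0,0,-0.0192,-0.24],[-0.133,0.479,-0.043,0,0,-0.0288,-0.24]]]'

```text
t: 43.18
eef_pos: [562.9, -324.3, 551.0]
tcp_rot: [3.142, -0.0, 0.982]
ft_force: [-0.5, -0.2, -0.6]
opening: 0.38
grip_force: 0.0
```

```bash
python3 - <<'E'
from plan import *
sync()
for n in("top","side"):
    p,W=cloud(n,"l_"+n); X,Y,Z=W[...,0],W[...,1],W[...,2]
    for c,v in disc(p,W).items():
        for d in v:
            if d[0][0]>250: print(n,c,d,'kiln',((np.array(d[0][:2])-KC)@fr(KY)).round(1))
    for t,m in(('handle',(X>330)&(X<530)&(Y<60)&(Y>-60)&(Z>85)&(Z<105)),('tines',(X>530)&(X<720)&(Y<60)&(Y>-60)&(Z>3.5)&(Z<12))):
        q=W[m]
        if len(q)>20: print(n,t,cv2.minAreaRect(np.ascontiguousarray(q[:,:2].astype(np.float32))),np.median(q[:,2]))
    # handle bar of lid: dark points
    rel=np.stack([X-HG[0],Y-HG[1]],-1)@fr(KY); h=hsv(p)
    m=(h[...,2]<60)&(rel[...,0]<-40)&(rel[...,0]>-120)&(abs(rel[...,1])<70)&(Z>280)&(Z<350); q=np.c_[rel[m],Z[m]]
    print(n,'bar',len(q),np.median(q,0) if len(q) else '', 'expected',-265*np.cos(1.16)+35*np.sin(1.16),bar(1.16)[2])
E
```

```text
cmd-meas [-0.2  0.9 -0.6] deg 0.16 t 43.2 F [-0.5 -0.2 -0.6] M [-0.07  0.07  0.07] grip 0.0 open 0.38
top red ([784.1, 70.8, 32.0], 86.2, 234) kiln [1.000e-01 4.506e+02]
top red ([577.4, -249.8, 41.4], 90.5, 185) kiln [ 7.3 69.2]
top red ([576.6, -244.9, 15.0], 92.0, 54) kiln [ 4.  72.8]
top blue ([503.6, -354.7, 33.5], 90.5, 126) kiln [  4.6 -59. ]
top blue ([503.7, -355.2, 14.7], 92.1, 53) kiln [  5.  -59.4]
top handle ((431.4369812011719, 9.157798767089844), (155.60147094726562, 21.764253616333008), 0.3184671401977539) 96.22087389773424
top tines ((625.1478271484375, -1.6160697937011719), (187.6979217529297, 120.09902954101562), 1.088625431060791) 5.23859175496591
top bar 85 [-74.17933407  34.81290834 325.41763887] expected -73.73686648565055 319.4297073537378
side red ([688.9, -142.9, 259.8], 85.0, 68) kiln [ 40.3 220.1]
side red ([550.9, -231.6, 21.2], 89.2, 31) kiln [-24.8  69.5]
side blue ([472.0, -395.9, 74.6], 89.0, 170) kiln [   1.4 -110.8]
side handle ((430.2816162109375, 4.967740058898926), (28.293777465820312, 155.95510864257812), 88.47328186035156) 94.431595477938
side tines ((604.0186157226562, 6.476184844970703), (108.0390396118164, 146.1754913330078), 85.61714172363281) 4.7694061584427345
side bar 354 [-69.61700925  -6.43720303 323.43578941] expected -73.73686648565055 319.4297073537378
```

View pics/l_side.png

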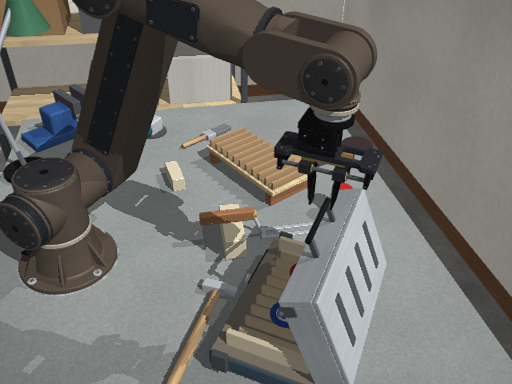

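The image shows the fork back on the brick at (230,217), the hood still raised, and the open gripper just above its bar at (320,205). Next I grip the bar and lower the hood slowly.

```bash
python3 - <<'E'
from plan import *
T=tool(56.1); b=bar(1.16)
plan([(b,T,5,-.24),(b,T,5,-1)])
th=1.16+(0.11-1.16)*ease(40,5)
plan([(bar(t),T,1,-1) for t in th])
E
```

```text
10 [[[0,0,0.08,0,0,0,-0.24],[0,0,0.16,0,0,0,-0.24],[0,0,0.24,0,0,0,-0.24],[0,0,0.32,0,0,0,-0.24],[0,0,0.4,0,0,0,-0.24],[0,0,0.4,0,0,0,-1],[0,0,0.4,0,0,0,-1],[0,0,0.4,0,0,0,-1],[0,0,0.4,0,0,0,-1],[0,0,0.4,0,0,0,-1]]]
10 [[[0,-0.01,0.003,0,0,0,-1],[0,-0.03,0.009,0,0,0,-1],[0,-0.06,0.018,0,0,0,-1],[0,-0.099,0.031,0,0,0,-1],[0,-0.148,0.049,0,0,0,-1],[0,-0.196,0.069,0,0,0,-1],[0,-0.244,0.089,0,0,0,-1],[0,-0.291,0.112,0,0,0,-1],[0,-0.337,0.135,0,0,0,-1],[0,-0.383,0.16,0,0,0,-1]]]
10 [[[0,-0.045,0.026,0,0,0,-1],[0,-0.089,0.054,0,0,0,-1],[0,-0.132,0.082,0,0,0,-1],[0,-0.174,0.112,0,0,0,-1],[0,-0.216,0.143,0,0,0,-1],[0,-0.257,0.176,0,0,0,-1],[0,-0.296,0.209,0,0,0,-1],[0,-0.335,0.244,0,0,0,-1],[0,-0.373,0.28,0,0,0,-1],[0,-0.409,0.317,0,0,0,-1]]]
10 [[[0,-0.036,0.038,0,0,0,-1],[0,-0.07,0.077,0,0,0,-1],[0,-0.103,0.117,0,0,0,-1],[0,-0.135,0.158,0,0,0,-1],[0,-0.166,0.2,0,0,0,-1],[0,-0.196,0.242,0,0,0,-1],[0,-0.224,0.286,0,0,0,-1],[0,-0.251,0.33,0,0,0,-1],[0,-0.277,0.375,0,0,0,-1],[0,-0.301,0.421,0,0,0,-1]]]
10 [[[0,-0.023,0.047,0,0,0,-1],[0,-0.045,0.094,0,0,0,-1],[0,-0.065,0.142,0,0,0,-1],[0,-0.084,0.19,0,0,0,-1],[0,-0.102,0.239,0,0,0,-1],[0,-0.118,0.289,0,0,0,-1],[0,-0.13,0.329,0,0,0,-1],[0,-0.138,0.359,0,0,0,-1],[0,-0.143,0.379,0,0,0,-1],[0,-0.146,0.389,0,0,0,-1]]]
```

Call:
arm_command --rows '[[[0,0,0.08,0,0,0,-0.24],[0,0,0.16,0,0,0,-0.24],[0,0,0.24,0,0,0,-0.24],[0,0,0.32,0,0,0,-0.24],[0,0,0.4,0,0,0,-0.24],[0,0,0.4,0,0,0,-1],[0,0,0.4,0,0,0,-1],[0,0,0.4,0,0,0,-1],[0,0,0.4,0,0,0,-1],[0,0,0.4,0,0,0,-1]]]'

```text
t: 44.12
eef_pos: [562.7, -323.3, 491.4]
tcp_rot: [3.14, -0.0, 0.979]
ft_force: [0.4, 0.4, 2.9]
opening: 0.118
grip_force: 30.0
```

Call:
arm_command --rows '[[[0,-0.01,0.003,0,0,0,-1],[0,-0.03,0.009,0,0,0,-1],[0,-0.06,0.018,0,0,0,-1],[0,-0.099,0.031,0,0,0,-1],[0,-0.148,0.049,0,0,0,-1],[0,-0.196,0.069,0,0,0,-1],[0,-0.244,0.089,0,0,0,-1],[0,-0.291,0.112,0,0,0,-1],[0,-0.337,0.135,0,0,0,-1],[0,-0.383,0.16,0,0,0,-1]]]'

```text
t: 44.95
eef_pos: [514.5, -290.8, 465.9]
tcp_rot: [-3.142, -0.0, 0.979]
ft_force: [2.8, 1.1, 2.3]
opening: 0.116
grip_force: 30.0
```

Call:
arm_command --rows '[[[0,-0.045,0.026,0,0,0,-1],[0,-0.089,0.054,0,0,0,-1],[0,-0.132,0.082,0,0,0,-1],[0,-0.174,0.112,0,0,0,-1],[0,-0.216,0.143,0,0,0,-1],[0,-0.257,0.176,0,0,0,-1],[0,-0.296,0.209,0,0,0,-1],[0,-0.335,0.244,0,0,0,-1],[0,-0.373,0.28,0,0,0,-1],[0,-0.409,0.317,0,0,0,-1]]]'

```text
t: 45.78
eef_pos: [463.7, -256.8, 418.2]
tcp_rot: [-3.142, -0.0, 0.979]
ft_force: [3.1, 3.3, 2.1]
opening: 0.121
grip_force: 30.0
```

Call:
arm_command --rows '[[[0,-0.036,0.038,0,0,0,-1],[0,-0.07,0.077,0,0,0,-1],[0,-0.103,0.117,0,0,0,-1],[0,-0.135,0.158,0,0,0,-1],[0,-0.166,0.2,0,0,0,-1],[0,-0.196,0.242,0,0,0,-1],[0,-0.224,0.286,0,0,0,-1],[0,-0.251,0.33,0,0,0,-1],[0,-0.277,0.375,0,0,0,-1],[0,-0.301,0.421,0,0,0,-1]]]'

```text
t: 46.62
eef_pos: [426.3, -231.7, 355.0]
tcp_rot: [-3.141, -0.0, 0.979]
ft_force: [4.5, 1.6, 0.9]
opening: 0.115
grip_force: 30.0
```

Call:
arm_command --rows '[[[0,-0.023,0.047,0,0,0,-1],[0,-0.045,0.094,0,0,0,-1],[0,-0.065,0.142,0,0,0,-1],[0,-0.084,0.19,0,0,0,-1],[0,-0.102,0.239,0,0,0,-1],[0,-0.118,0.289,0,0,0,-1],[0,-0.13,0.329,0,0,0,-1],[0,-0.138,0.359,0,0,0,-1],[0,-0.143,0.379,0,0,0,-1],[0,-0.146,0.389,0,0,0,-1]]]'

```text
t: 47.45
eef_pos: [408.5, -219.7, 296.9]
tcp_rot: [-3.141, -0.0, 0.979]
ft_force: [3.9, 1.7, 1.0]
opening: 0.118
grip_force: 30.0
```

```bash
cat >> plan.py <<'E'
def lidang():
    for n in("top","side"):
        p,W=cloud(n,None); rel=(W[...,:2]-HG[:2])@fr(KY)
        m=(rel[...,0]>-215)&(rel[...,0]<5)&(abs(rel[...,1])<175)&(W[...,2]>110)&(W[...,2]<200)&(hsv(p)[...,2]>120)
        A=np.c_[rel[m],np.ones(m.sum())]; z=W[m][:,2]; k=np.ones(len(z),bool)
        for _ in range(6):
            c=np.linalg.lstsq(A[k],z[k],rcond=None)[0]; k=abs(A@c-z)<4
        print(n,'lid angle',round(np.arctan(-c[0]),4),k.sum())
E
python3 - <<'E'
from plan import *
sync(); lidang()
T=tool(56.1)
plan([(bar(t),T,1,-1) for t in np.linspace(.11,.05,11)[1:]])
E
```

```text
cmd-meas [0.  0.  0.5] deg 0.02 t 47.5 F [3.9 1.7 1. ] M [ 0.03 -0.71  0.02] grip 30.0 open 0.118
top lid angle 0.1121 4175
side lid angle 0.111 10183
10 [[[0,-0.002,0.01,0,0,0,-1],[0,-0.005,0.021,0,0,0,-1],[0,-0.007,0.031,0,0,0,-1],[0,-0.009,0.042,0,0,0,-1],[0,-0.012,0.052,0,0,0,-1],[0,-0.014,0.062,0,0,0,-1],[0,-0.016,0.073,0,0,0,-1],[0,-0.018,0.083,0,0,0,-1],[0,-0.02,0.094,0,0,0,-1],[0,-0.022,0.104,0,0,0,-1]]]
```

Call:
arm_command --rows '[[[0,-0.002,0.01,0,0,0,-1],[0,-0.005,0.021,0,0,0,-1],[0,-0.007,0.031,0,0,0,-1],[0,-0.009,0.042,0,0,0,-1],[0,-0.012,0.052,0,0,0,-1],[0,-0.014,0.062,0,0,0,-1],[0,-0.016,0.073,0,0,0,-1],[0,-0.018,0.083,0,0,0,-1],[0,-0.02,0.094,0,0,0,-1],[0,-0.022,0.104,0,0,0,-1]]]'

```text
t: 48.38
eef_pos: [405.8, -217.9, 282.3]
tcp_rot: [3.141, 0.0, 0.979]
ft_force: [0.7, 2.9, 13.0]
opening: 0.114
grip_force: 30.0
```

```bash
python3 - <<'E'
from plan import *
sync(); lidang()
T=tool(56.1)
plan([(bar(t),T,1,-1) for t in np.linspace(.05,.0,11)[1:]])
E
```

```text
cmd-meas [ 0.  -0.  -0.5] deg 0.05 t 48.4 F [ 0.7  2.9 13. ] M [ 0.3  -0.1  -0.02] grip 30.0 open 0.114
top lid angle 0.0566 4248
side lid angle 0.0561 10145
10 [[[0,-0.002,0.009,0,0,0,-1],[0,-0.003,0.018,0,0,0,-1],[0,-0.005,0.027,0,0,0,-1],[0,-0.006,0.036,0,0,0,-1],[0,-0.008,0.044,0,0,0,-1],[0,-0.009,0.053,0,0,0,-1],[0,-0.01,0.062,0,0,0,-1],[0,-0.012,0.071,0,0,0,-1],[0,-0.013,0.08,0,0,0,-1],[0,-0.014,0.088,0,0,0,-1]]]
```

13 N of resistance at the catch, and it is moving through. I continue down to the shut position.

Call:
arm_command --rows '[[[0,-0.002,0.009,0,0,0,-1],[0,-0.003,0.018,0,0,0,-1],[0,-0.005,0.027,0,0,0,-1],[0,-0.006,0.036,0,0,0,-1],[0,-0.008,0.044,0,0,0,-1],[0,-0.009,0.053,0,0,0,-1],[0,-0.01,0.062,0,0,0,-1],[0,-0.012,0.071,0,0,0,-1],[0,-0.013,0.08,0,0,0,-1],[0,-0.014,0.088,0,0,0,-1]]]'

```text
t: 49.32
eef_pos: [404.0, -216.7, 268.2]
tcp_rot: [-3.141, -0.0, 0.979]
ft_force: [2.9, 1.9, 1.2]
opening: 0.119
grip_force: 30.0
```

```bash
python3 - <<'E'
from plan import *
sync(); lidang()
T=tool(56.1); b=bar(0)
c=b[:2]+[b[2]-3]
plan([(c,T,3,-1),(b,T,3,-1)])
plan([(b,T,4,-.24),(b[:2]+[b[2]+45],T,6,-.24)])
plan([(b[:2]+[b[2]+180],T,6,-.24)])
E
```

```text
cmd-meas [ 0.  -0.   0.3] deg 0.02 t 49.3 F [2.9 1.9 1.2] M [ 0.09 -0.54 -0.02] grip 30.0 open 0.119
top lid angle 0.005 4236
side lid angle 0.0037 9808
6 [[[0,0,0.007,0,0,0,-1],[0,0,0.014,0,0,0,-1],[0,0,0.02,0,0,0,-1],[0,0,0.014,0,0,0,-1],[0,0,0.007,0,0,0,-1],[0,0,0,0,0,0,-1]]]
10 [[[0,0,0,0,0,0,-0.24],[0,0,0,0,0,0,-0.24],[0,0,0,0,0,0,-0.24],[0,0,0,0,0,0,-0.24],[0,0,-0.05,0,0,0,-0.24],[0,0,-0.1,0,0,0,-0.24],[0,0,-0.15,0,0,0,-0.24],[0,0,-0.2,0,0,0,-0.24],[0,0,-0.25,0,0,0,-0.24],[0,0,-0.3,0,0,0,-0.24]]]
6 [[[0,0,-0.15,0,0,0,-0.24],[0,0,-0.3,0,0,0,-0.24],[0,0,-0.45,0,0,0,-0.24],[0,0,-0.6,0,0,0,-0.24],[0,0,-0.75,0,0,0,-0.24],[0,0,-0.9,0,0,0,-0.24]]]
```

Call:
arm_command --rows '[[[0,0,0.007,0,0,0,-1],[0,0,0.014,0,0,0,-1],[0,0,0.02,0,0,0,-1]]]'

```text
t: 49.67
eef_pos: [403.9, -216.6, 266.4]
tcp_rot: [-3.142, -0.0, 0.979]
ft_force: [-5.8, 6.6, 35.3]
opening: 0.116
grip_force: 30.0
```

```bash
python3 - <<'E'
from plan import *
s=state(); print(s['eef_pos'],s['ft_force'],s['moment']); lidang()
E
```

```text
[ 403.89166607 -216.57589127  266.44927558] [-5.81219163  6.56338424 35.25735101] [0.98869266 0.88962021 0.04002875]
top lid angle -0.0 4241
side lid angle -0.0004 9787
```

Firmly on the stop at 35 N, angle 0. I release and withdraw.

Call:
arm_command --rows '[[[0,0,-0.01,0,0,0,-0.24],[0,0,-0.01,0,0,0,-0.24],[0,0,-0.01,0,0,0,-0.24],[0,0,-0.01,0,0,0,-0.24],[0,0,-0.07,0,0,0,-0.24],[0,0,-0.12,0,0,0,-0.24],[0,0,-0.17,0,0,0,-0.24],[0,0,-0.22,0,0,0,-0.24],[0,0,-0.27,0,0,0,-0.24],[0,0,-0.32,0,0,0,-0.24]]]'

```text
t: 50.6
eef_pos: [404.0, -216.7, 314.5]
tcp_rot: [3.141, -0.0, 0.979]
ft_force: [0.0, -0.1, -0.6]
opening: 0.381
grip_force: 0.0
```

Call:
arm_command --rows '[[[0,0,-0.15,0,0,0,-0.24],[0,0,-0.3,0,0,0,-0.24],[0,0,-0.45,0,0,0,-0.24],[0,0,-0.6,0,0,0,-0.24],[0,0,-0.75,0,0,0,-0.24],[0,0,-0.9,0,0,0,-0.24],[0,0,-0.9,0,0,0,-0.24]]]'

```text
t: 51.18
eef_pos: [404.0, -216.6, 452.7]
tcp_rot: [3.135, 0.0, 0.979]
ft_force: [0.3, 0.3, 0.3]
opening: 0.383
grip_force: 0.0
```

```bash
python3 - <<'E'
from plan import *
sync(); lidang(); lidang()
cloud("side","end_side"); cloud("top","end_top")
a=cv2.imread("pics/end_top.png");b=cv2.imread("pics/end_side.png");cv2.imwrite("pics/end.png",cv2.resize(np.hstack([a,b]),(800,300)))
E
```

```text
cmd-meas [ 0.  -0.1 -4.2] deg 0.36 t 51.2 F [0.3 0.3 0.3] M [-0.1   0.12  0.  ] grip 0.0 open 0.383
top lid angle -0.0003 3736
side lid angle -0.0003 10088
top lid angle -0.001 3774
side lid angle -0.0004 10124
```

View pics/end.png

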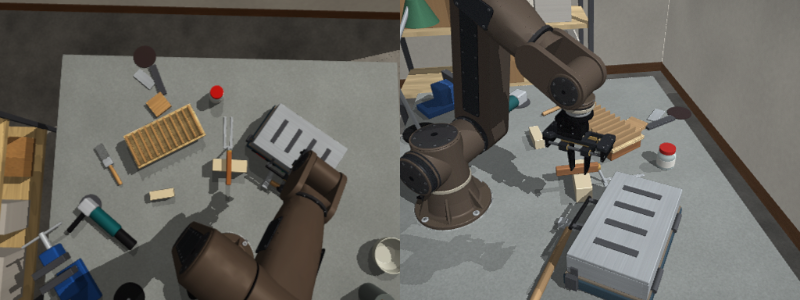

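The hood is shut (left crop about (297,135)), the rack is empty, and the fork lies on the brick at (228,160). One last fork check before handing in.

```bash
python3 - <<'E'
from plan import *
ok=0
for n in("top","side"):
    p,W=cloud(n); X,Y,Z=W[...,0],W[...,1],W[...,2]
    q=W[(X>330)&(X<530)&(Y<60)&(Y>-40)&(Z>85)&(Z<105)]
    if len(q)>100:
        (x,y),_,a=cv2.minAreaRect(np.ascontiguousarray(q[:,:2].astype(np.float32))); print(n,x,y,a); ok+=abs(x-431)<6 and abs(y-7)<6
if ok: print(job_done())
E
```

```text
top 431.48095703125 9.177000045776367 0.5177450180053711
side 430.23773193359375 5.856685638427734 88.81018829345703
the job is handed in; nothing more can be done
None
```

I loaded both discs present (red and blue; there was no green) flat on the kiln bars, latched the hood fully shut, put the fork back on the brick, and handed the job in at about 51 s.

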